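# Prime the glue pump, then hold the new punch handle bore-up under its spout

### The arm

A 7-joint arm with a two-finger parallel gripper is mounted at the origin on the work surface. World frame = base frame: x ahead of the robot, y to its left, z up, the work surface at z = 0. Lengths are in m, angles in rad, forces in N, time in s.
With the tool pointing down it reaches from about 0.4 to 0.875 m from the base axis. Payload 19.3 kg.
Tool frame: the origin (TCP) lies on the centre line of the jaws, within the pads' length; the fingertips stand 8 mm ahead of it and the grasp point (between the pads) lies 11 mm behind it (bot.tip_extent is the distance from the TCP to the fingertips, in m); x points along the fingers, y is the direction in which the jaws open and shut, and the axes are right-handed (so a half turn about x gives the same grasp; the last joint's range is limited). The gripper opens to 85 mm and grips with 20 to 120 N. Pads are 22 mm wide; open, the fingers measure 114 mm over their backs; the gripper's body (76 mm by 85 mm) begins 54 mm behind the grasp point. The pads swing forward as they close: fully open they stand 13 mm farther back than shut.
Start: joints at [1.139, 0.521, -0.036, 1.599, 0.021, 1.021, -0.113], TCP at [0.221, -0.585, 0.239] pointing down, gripper open.
Joint ranges: [-2.91, 2.91], [-0.3, 2.13], [-1.5, 1.42], [0.17, 2.43], [-1.26, 4.41], [0.16, 1.93], [-2.52, 2.52]. Speed limits (rad/s): [1.89, 1.89, 2.39, 2.39, 3.01, 3.01, 3.01].

### API

Orientations are given as [roll, pitch, yaw] about the fixed x, y, z axes, in that order (R = Rz(yaw) Ry(pitch) Rx(roll)).
In Python, from workcell import sensors, imaging, order, bot gives the robot as it stands.
- The arm moves only by the tool arm_command, never from a script. Its argument "commands" is a list of rows, each an object of numbers: "dx", "dy", "dz": the shift along the tool's x, y, z in cm; "twist": the turn about the tool's x in rad. A call has 1 to 12 rows; each row is the pose to reach, as a shift and turn from the pose measured when the call began, along the tool's axes at that moment; what a row does not reach only later rows make up. A row lasts 1/12 s, in which the tool goes at most 41.7 mm and 7.16 degrees, less where a joint would pass 70% of its speed; a pose out of reach is approached as far as the arm can. A call with a gripper value outside its range is refused whole. "grip" is the closure, from -1 (fully open) to 1 (shut), set as the call begins (left out, the last holds). The fingers move at their own pace and stop on an object; "squeeze" is the grip in N (left out, the last holds). Time passes only in rows, so rows that repeat a pose let the fingers close. It gives the time, the measured TCP pose, the force and the opening at its end, in the units of the state.
- sensors.observe(): the state, without advancing time (a new reading comes with each control period).
- imaging.grab_frame(name): name is "side" or "top"; returns the picture (420x560x3 uint8, red, green, blue); there is no depth.
- imaging.camera_info(name): a dict with "fx", "fy", "cx", "cy" (pixels), "origin" and "attitude" of the camera in the world. Camera axes: x right, y down, z forward; pixel columns grow to the right and rows downward; lengths in m; the calibration is good to about 2 mm. A picture is of the moment at which its call begins. camera_info takes no time and is no camera call.
- order.job_done(): hands the job in, once; it reports no verdict.
The state is a dict: "clock": time; "qpos": joint angles; "qd": joint speeds; "joint_efforts": joint torques, N m; "position": TCP position; "tool_rot": TCP orientation; "force": force on the tool from outside, world axes, zero at the start; "moment": the same for the moment, N m; "grip_width": finger opening in m.
Only numpy, scipy, OpenCV 4.12 (cv2) and the standard library are available. Lean on these libraries where they do the work, as an engineer would, in place of code of your own. Each camera call takes 0.05 s, during which the arm holds its last target.

### The job

The hollow punch is getting a new wooden handle and its bore needs glue. Push the glue pump's head all the way down and let it spring right back up to prime it; then pick up the loose octagonal handle, find which of its two like ends has the blind hole, turn it hole-up and hold it upright a few centimetres below the spout, where a drop would fall into the hole, without touching the pump. Leave the other tools where they are, and finish still holding the handle there, steady, in the gripper.

Things in the scene. Friction and masses are not known exactly. Their poses are not given: they have to be found in the camera images.
- handle_center (a point): Centre of the new punch handle: a reddish-brown wooden octagonal bar, 90 mm long, 34 mm across its flats, about 85 g, loose, lying on one flat on the slab (this point starts 17 mm above the slab; the two side flats stand upright, to be gripped across). x runs along the bar towards the end with the blind hole, and may start in any level direction. Both ends look alike from above.
- hole_mouth (a point): Centre of the mouth of the handle's blind hole (18 mm wide, 45 mm deep, along the bar's axis), in the end face 45 mm from the handle's centre along its +x axis. x points out of the hole. The other end is plain.
- pump_top (a point): Centre of the flat top of the glue pump's black round head, 34 mm across, 225 mm above the slab, on the axis of the cream bottle (70 mm wide, screwed to the slab, 47 mm radius foot). Its -x axis points along the spout, horizontally.
- spout_tip (a point): The downward opening of the pump's thin black spout, 195 mm above the slab, 82 mm beside the head's centre, on the robot's side of the bottle. The spout is an 8 mm tube that leaves the head at about 215 mm height and turns straight down for its last 20 mm. It moves with the head.
- pump (a joint): Stroke of the pump head in m: 0 up, 0.014 fully down. The spring pushes back with 3 N at the top and 6.5 N at the bottom and raises the head when let go.
- punch: Hollow hole punch, bare steel, standing mouth-down, 29 mm wide, 103 mm tall; origin at the centre of its foot. Leave alone.
- bob: Brass plumb bob lying on its side, 33 mm thick, 101 mm long along x; origin below its body, on the slab. Leave alone.
- anvil: Squat cast-iron anvil block, faded green with a dark steel face, 110 x 110 x 66 mm; origin at the centre of its foot. Leave alone.
- hammer: Tuning hammer lying flat, brass head, wooden grip, 230 mm long along x with the head (92 mm wide, 28 mm tall) at +x; origin near the middle. Leave alone.
- gatta1: Wooden tuning dowel standing on end, 33 mm wide, 62 mm tall; origin at the centre of its foot. Leave alone.
- gatta2: A second such dowel. Leave alone.
Things that resemble listed ones, but are neither listed nor needed, are in the scene too. Leave any red look-alike of the part that bears handle_center alone. Leave any green look-alike of the part that bears pump_top alone.

How it is judged:
By the outcome, as a careful person would: the job done as asked, in the order asked, and still so for the second after the job is handed in, while the arm keeps its last pose, push and grip.
It also fails if it takes over 58 s, if anything falls off the work surface, if the arm or the gripper's body presses on something with over 40 N, if the wrist force passes 120 N, or if a joint passes its speed limit or range.

## Working session

There is one attempt and no reset: what is moved stays moved. The work goes in short steps, Python scripts to look and compute and a tool call to move; the robot and the scene stay as the last step left them, time stands still between calls to the robot, and variables do not carry over. Pictures are saved under pics/ and viewed, and the job is handed in when it is done.

Besides the shell and the picture viewer there is one more tool, called after "Request:" by a JSON object that holds its "api" and its "payload", one argument or row to a line. arm_command: Moves the arm, as the interface text tells. Its arguments: {"type":"object","properties":{"commands":{"type":"array"},"grip":{"type":"number"},"squeeze":{"type":"number"}},"required":["commands"]}

```bash
mkdir -p pics; ls
python3 - <<'E'
from workcell import sensors, imaging, order, bot
import cv2
s=sensors.observe()
for k,v in s.items(): print(k,v)
print([a for a in dir(bot) if not a.startswith('_')])
for n in("side","top"):
    print(n,imaging.camera_info(n))
    cv2.imwrite(f"pics/{n}0.png",imaging.grab_frame(n)[:,:,::-1])
E
```

```text
pics
clock 0.0
qpos [ 1.1388316   0.52203404 -0.03633452  1.60001543  0.02118979  1.02112164
 -0.11279873]
qd [-1.05128256e-03  2.81505931e-04 -6.87940501e-05  5.09843900e-04
  1.05266060e-03 -1.22896135e-03  1.56654252e-03]
joint_efforts [ 1.08850942e-03 -9.27101398e+01  1.98025681e+00 -3.69931018e+01
  1.77805644e-02  8.02650873e-03 -2.86170426e-06]
position [ 0.22105228 -0.58423475  0.23871052]
tool_rot [-1.50842282  1.5696025   1.99492683]
force [-0.31022858  0.42321782  0.25006097]
moment [ 0.03968689 -0.02817978 -0.02867203]
grip_width 0.08543239701484587
['IKError', 'tip_extent']
side {'fx': 382.2859502541761, 'fy': 382.2859502541761, 'cx': 280.0919998004845, 'cy': 216.08541202660865, 'origin': array([ 0.27137026, -0.67928772,  0.87085463]), 'attitude': array([-2.29886736,  0.0122233 , -0.40384815])}
top {'fx': 426.48880347174753, 'fy': 426.48880347174753, 'cx': 279.1535708775775, 'cy': 208.6810954900539, 'origin': array([0.37828995, 0.02190635, 1.15465164]), 'attitude': array([-2.94732564,  0.02629835, -1.55999934])}
```

View pics/side0.png

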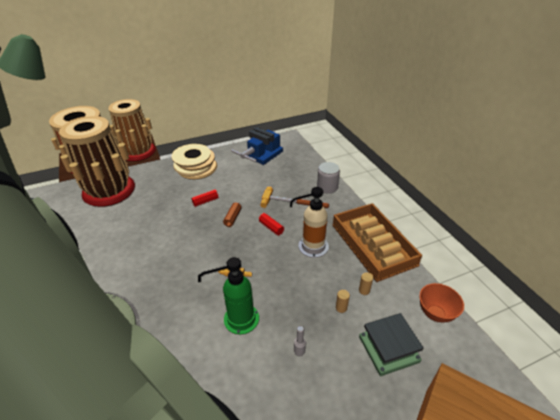

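View pics/top0.png

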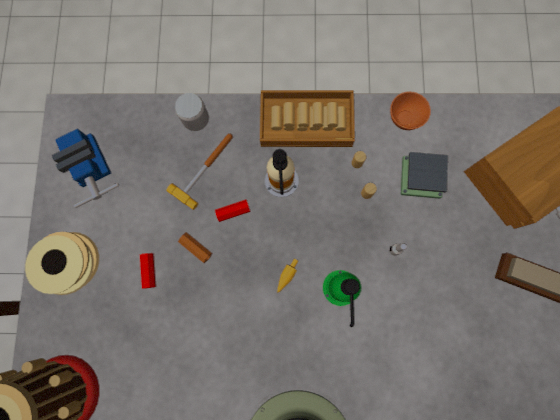

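Candidates for the handle are the brown bar at top (195,247), the red bars at (233,210) and (148,270), and the hammer's grip at (217,150), so I take the brown bar. For the pump there is the cream/brown bottle at (281,165) and the green one at (343,288), so I take the cream one. Next I'll check both in a crop and measure them.

```bash
cat > h.py <<'E'
import numpy as np, cv2
from scipy.spatial.transform import Rotation as R
from workcell import sensors, imaging
def rot(a): return R.from_euler('xyz',a).as_matrix()
def ray(n,uv):
    c=imaging.camera_info(n); d=np.array([(uv[0]-c['cx'])/c['fx'],(uv[1]-c['cy'])/c['fy'],1.])
    return np.array(c['origin']),rot(c['attitude'])@d
def plane(n,uv,z):
    o,d=ray(n,uv); return o+d*(z-o[2])/d[2]
def proj(n,p):
    c=imaging.camera_info(n); q=rot(c['attitude']).T@(np.array(p)-c['origin'])
    return np.array([c['fx']*q[0]/q[2]+c['cx'],c['fy']*q[1]/q[2]+c['cy']])
def tri(u1,u2):
    o1,d1=ray('side',u1);o2,d2=ray('top',u2)
    A=np.stack([d1,-d2],1);t=np.linalg.lstsq(A,o2-o1,rcond=None)[0]
    a=o1+t[0]*d1;b=o2+t[1]*d2;return (a+b)/2,np.linalg.norm(a-b)
def crop(img,x,y,w,h,k,out):
    cv2.imwrite(out,cv2.resize(img[y:y+h,x:x+w],None,fx=k,fy=k,interpolation=cv2.INTER_CUBIC)[:,:,::-1])
E
python3 - <<'E'
from h import *
t=cv2.imread('pics/top0.png')[:,:,::-1]; s=cv2.imread('pics/side0.png')[:,:,::-1]
a=cv2.resize(t[135:285,160:310],(400,400),interpolation=cv2.INTER_CUBIC)
b=cv2.resize(s[170:260,200:350],(667,400),interpolation=cv2.INTER_CUBIC)
c=np.hstack([a,b]); c=cv2.resize(c,(800,300)); cv2.imwrite('pics/crop0.png',c[:,:,::-1])
for n,im,box in(('top',t,(170,225,220,270)),('side',s,(220,198,246,232))):
    x0,y0,x1,y1=box; hsv=cv2.cvtColor(np.ascontiguousarray(im),cv2.COLOR_RGB2HSV)
    m=np.zeros(hsv.shape[:2],np.uint8); m[y0:y1,x0:x1]=(hsv[y0:y1,x0:x1,1]>110)
    cs=cv2.findContours(m,0,2)[0]; k=max(cs,key=cv2.contourArea); r=cv2.minAreaRect(k); print(n,r)
    # project at z mid
    for zz in (0.017,0.025):
        bp=cv2.boxPoints(r); print(zz,plane(n,r[0],zz).round(4),[plane(n,p,zz)[:2].round(4) for p in bp])
print(t[247,195],s[214,232],t[210,233])
E
```

```text
top ((194.38861083984375, 247.1361541748047), (35.10951614379883, 12.524035453796387), 39.289405822753906)
0.017 [0.4953 0.2809 0.017 ] [array([0.5119, 0.3293]), array([0.5384, 0.3092]), array([0.4789, 0.2328]), array([0.4529, 0.253 ])]
0.025 [0.4945 0.2791 0.025 ] [array([0.5109, 0.3272]), array([0.5372, 0.3072]), array([0.4782, 0.2313]), array([0.4524, 0.2514])]
side ((231.60003662109375, 213.80001831054688), (9.838699340820312, 25.043960571289062), 26.56505012512207)
0.017 [0.4926 0.283  0.017 ] [array([0.4486, 0.2533]), array([0.5184, 0.3498]), array([0.539 , 0.3142]), array([0.4688, 0.2213])]
0.025 [0.4905 0.274  0.025 ] [array([0.4469, 0.2446]), array([0.516 , 0.3401]), array([0.5365, 0.3049]), array([0.4669, 0.2128])]
[140  78  31] [131  73  42] [177   0   0]
```

View pics/crop0.png

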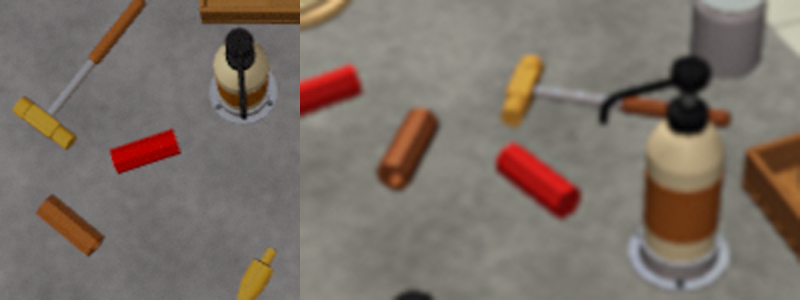

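Run:
```python
from h import *
t=cv2.imread('pics/top0.png')[:,:,::-1]; s=cv2.imread('pics/side0.png')[:,:,::-1]
a=cv2.resize(s[196:236,212:252],(400,400),interpolation=cv2.INTER_CUBIC)
b=cv2.resize(s[175:255,275:345],(350,400),interpolation=cv2.INTER_CUBIC)
cv2.imwrite('pics/crop1.png',np.hstack([a,b])[:,:,::-1])
a=cv2.resize(t[227:267,174:214],(400,400),interpolation=cv2.INTER_CUBIC)
b=cv2.resize(t[140:210,245:315],(400,400),interpolation=cv2.INTER_CUBIC)
cv2.imwrite('pics/crop2.png',np.hstack([a,b])[:,:,::-1])
```

```text
(no output)
```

View pics/crop1.png

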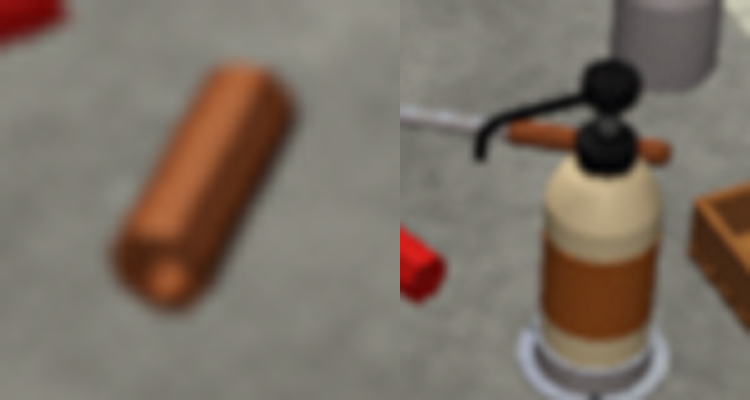

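View pics/crop2.png

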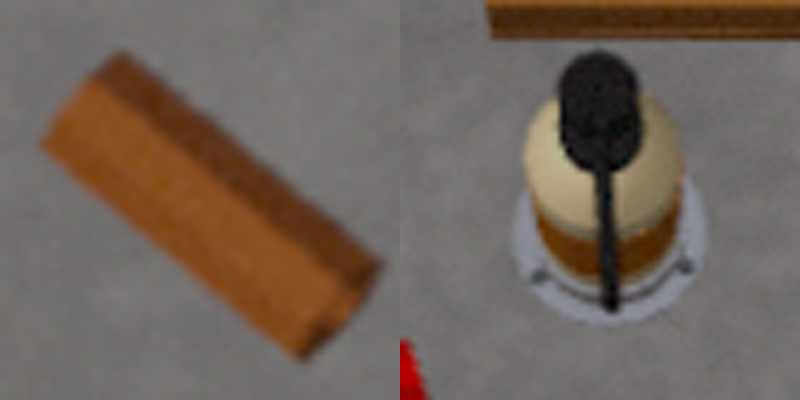

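Run:
```python
from h import *
t=cv2.imread('pics/top0.png')[:,:,::-1]; s=cv2.imread('pics/side0.png')[:,:,::-1]
for n,im,(x0,y0,x1,y1) in(('top',t,(262,140,300,200)),('side',s,(285,182,330,215))):
    m=(im[y0:y1,x0:x1].max(2)<62).astype(np.uint8)
    print(n,x0,y0); print('\n'.join(f'{y0+i} '+''.join('#' if v else '.' for v in r) for i,r in enumerate(m)))
P=plane('top',(279.8,156),.225); T=plane('top',(281.7,192.5),.195); print(P,T,np.linalg.norm((P-T)[:2]))
print(proj('side',P),proj('side',T))
```

```text
top 262 140
140 ......................................
141 ......................................
142 ......................................
143 ......................................
144 ......................................
145 ......................................
146 ......................................
147 ......................................
148 ......................................
149 ................####..................
150 ..............########................
151 .............##########...............
152 ............############..............
153 ...........#############..............
154 ...........##############.............
155 ...........##############.............
156 ...........##############.............
157 ...........##############.............
158 ...........##############.............
159 ...........##############.............
160 ...........##############.............
161 ...........##############.............
162 ...........##############.............
163 ...........##############.............
164 ...........##############.............
165 .........
[... 2600 characters left out ...]
....
204 .....##..................############........
205 .....##..................#############.......
206 .....##...................###########........
207 ..........................###########........
208 ...........................#########.........
209 ............................#######..........
210 .............................................
211 .............................................
212 .............................................
213 .............................................
214 .............................................
[0.68327367 0.04818185 0.225     ] [0.60502275 0.04371202 0.195     ] 0.07837847672374958
[316.81721862 189.98645814] [291.43296737 206.78269139]
```

```bash
cat >> h.py <<'E'
def go(p=None,jaw=None):
    """p: target TCP world; jaw: world yaw deg of jaw axis (tool y), mod 180"""
    s=sensors.observe(); M=rot(s['tool_rot']); q=np.array(s['position'])
    print('t',round(s['clock'],2),'pos',q.round(4),'x',M[:,0].round(3),'jaw',round(np.degrees(np.arctan2(M[1,1],M[0,1])),1),'F',np.round(s['force'],1),'w',round(s['grip_width'],4),'q7',round(s['qpos'][6],2))
    if p is not None: print('dxyz cm',(M.T@(np.array(p)-q)*100).round(2))
    if jaw is not None:
        for c in(0,180):
            d=np.array([np.cos(np.radians(jaw+c)),np.sin(np.radians(jaw+c)),0]); l=M.T@d; print('twist',round(np.arctan2(l[2],l[1]),3))
E
python3 -c "
from h import *
go([.684,.048,.30],90)"
```

```text
t 0.1 pos [ 0.2211 -0.5843  0.2388] x [-0.     0.001 -1.   ] jaw -69.3 F [-0.  -0.7  0.5] w 0.0854 q7 -0.11
dxyz cm [ -6.08 -42.76 -65.67]
twist -2.78
twist 0.362
```

Request:
{"api": "arm_command", "payload": {
  "commands": [
    {"dx": -4},
    {"dx": -7,"dy": -1,"dz": -2},
    {"dx": -7,"dy": -42.8,"dz": -65.7,"twist": 0.36},
    {"dx": -7,"dy": -42.8,"dz": -65.7,"twist": 0.36},
    {"dx": -7,"dy": -42.8,"dz": -65.7,"twist": 0.36},
    {"dx": -7,"dy": -42.8,"dz": -65.7,"twist": 0.36},
    {"dx": -7,"dy": -42.8,"dz": -65.7,"twist": 0.36},
    {"dx": -7,"dy": -42.8,"dz": -65.7,"twist": 0.36},
    {"dx": -7,"dy": -42.8,"dz": -65.7,"twist": 0.36},
    {"dx": -7,"dy": -42.8,"dz": -65.7,"twist": 0.36},
    {"dx": -7,"dy": -42.8,"dz": -65.7,"twist": 0.36},
    {"dx": -7,"dy": -42.8,"dz": -65.7,"twist": 0.36}
  ],
  "grip": 1
}}

```text
validation failed for argument at $.co...
```

```bash
python3 -c "
from h import *
go([.684,.048,.25],90)"
```

```text
t 0.1 pos [ 0.2211 -0.5843  0.2388] x [-0.     0.001 -1.   ] jaw -69.3 F [-0.  -0.7  0.5] w 0.0854 q7 -0.11
dxyz cm [ -1.08 -42.75 -65.67]
twist -2.78
twist 0.362
```

Request:
{"api": "arm_command", "payload": {
  "commands": [
    {"dx": -4,"dy": 0,"dz": 0,"twist": 0},
    {"dx": -7,"dy": -1,"dz": -2,"twist": 0},
    {"dx": -7,"dy": -42.8,"dz": -65.7,"twist": 0.36},
    {"dx": -7,"dy": -42.8,"dz": -65.7,"twist": 0.36},
    {"dx": -7,"dy": -42.8,"dz": -65.7,"twist": 0.36},
    {"dx": -7,"dy": -42.8,"dz": -65.7,"twist": 0.36},
    {"dx": -7,"dy": -42.8,"dz": -65.7,"twist": 0.36},
    {"dx": -7,"dy": -42.8,"dz": -65.7,"twist": 0.36},
    {"dx": -7,"dy": -42.8,"dz": -65.7,"twist": 0.36},
    {"dx": -7,"dy": -42.8,"dz": -65.7,"twist": 0.36},
    {"dx": -7,"dy": -42.8,"dz": -65.7,"twist": 0.36},
    {"dx": -7,"dy": -42.8,"dz": -65.7,"twist": 0.36}
  ],
  "grip": 1
}}

```text
clock: 1.1
position: [0.4782, -0.2343, 0.309]
tool_rot: [-1.049, 1.57, 2.094]
force: [0.6, -1.2, 0.3]
grip_width: 0.0001
```

```bash
python3 -c "
from h import *
go([.684,.048,.25],90)"
```

```text
t 1.1 pos [ 0.4782 -0.2343  0.309 ] x [-0.001  0.001 -1.   ] jaw -89.9 F [ 0.6 -1.2  0.3] w 0.0001 q7 -1.27
dxyz cm [  5.92 -28.19 -20.63]
twist -3.14
twist 0.002
```

Request:
{"api": "arm_command", "payload": {
  "commands": [
    {"dx": 2,"dy": -28.2,"dz": -20.6,"twist": 0},
    {"dx": 2,"dy": -28.2,"dz": -20.6,"twist": 0},
    {"dx": 2,"dy": -28.2,"dz": -20.6,"twist": 0},
    {"dx": 2,"dy": -28.2,"dz": -20.6,"twist": 0},
    {"dx": 2,"dy": -28.2,"dz": -20.6,"twist": 0},
    {"dx": 2,"dy": -28.2,"dz": -20.6,"twist": 0},
    {"dx": 2,"dy": -28.2,"dz": -20.6,"twist": 0},
    {"dx": 2,"dy": -28.2,"dz": -20.6,"twist": 0},
    {"dx": 2,"dy": -28.2,"dz": -20.6,"twist": 0},
    {"dx": 5,"dy": -28.2,"dz": -20.6,"twist": 0},
    {"dx": 5.5,"dy": -28.2,"dz": -20.6,"twist": 0},
    {"dx": 5.5,"dy": -28.2,"dz": -20.6,"twist": 0}
  ]
}}

```text
clock: 2.1
position: [0.6824, 0.0475, 0.2519]
tool_rot: [0.022, 1.566, -3.118]
force: [-0.3, -0.5, 0.5]
grip_width: -0.0
```

Run:
```python
from h import *
go([.684,.048,.233],90)
s=imaging.grab_frame('side');t=imaging.grab_frame('top')
a=cv2.resize(s[140:240,260:360],(400,400),interpolation=cv2.INTER_CUBIC)
b=cv2.resize(t[110:210,230:330],(400,400),interpolation=cv2.INTER_CUBIC)
cv2.imwrite('pics/p1.png',np.hstack([a,b])[:,:,::-1])
```

```text
t 2.1 pos [0.6824 0.0475 0.2519] x [-0.005 -0.    -1.   ] jaw -89.9 F [-0.3 -0.5  0.5] w -0.0 q7 -1.82
dxyz cm [ 1.89 -0.05 -0.17]
twist -3.14
twist 0.002
```

View pics/p1.png

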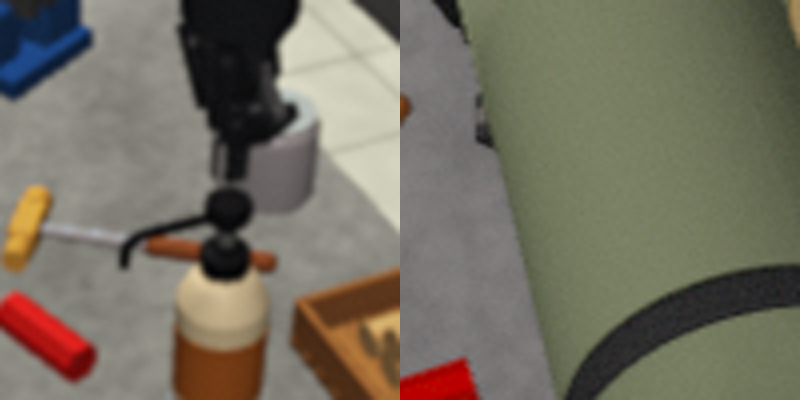

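The side view shows the shut fingertips just above the black head, with tips at crop (230,178) and head at (228,207). I'll press now.

Request:
{"api": "arm_command", "payload": {
  "commands": [
    {"dx": 1.8,"dy": 0,"dz": -0.15,"twist": 0},
    {"dx": 2.2,"dy": 0,"dz": -0.15,"twist": 0},
    {"dx": 2.6,"dy": 0,"dz": -0.15,"twist": 0},
    {"dx": 3.0,"dy": 0,"dz": -0.15,"twist": 0},
    {"dx": 3.2,"dy": 0,"dz": -0.15,"twist": 0},
    {"dx": 3.3,"dy": 0,"dz": -0.15,"twist": 0},
    {"dx": 3.3,"dy": 0,"dz": -0.15,"twist": 0}
  ]
}}

```text
clock: 2.78
position: [0.6853, 0.0467, 0.2225]
tool_rot: [-2.725, 1.571, 0.417]
force: [-1.0, -3.7, 5.3]
grip_width: -0.0
```

Run:
```python
from h import *
go([.684,.048,.219],90)
s=imaging.grab_frame('side')
crop(s,270,160,80,60,8,'pics/p2.png')
go()
```

```text
t 2.78 pos [0.6853 0.0467 0.2225] x [ 0.  0. -1.] jaw -90.0 F [-1.  -3.7  5.3] w -0.0 q7 -1.83
dxyz cm [ 0.35 -0.13  0.13]
twist -3.142
twist 0.0
t 2.83 pos [0.6853 0.0467 0.2225] x [ 0.  0. -1.] jaw -90.0 F [-1.2 -3.9  4.7] w -0.0 q7 -1.83
```

View pics/p2.png

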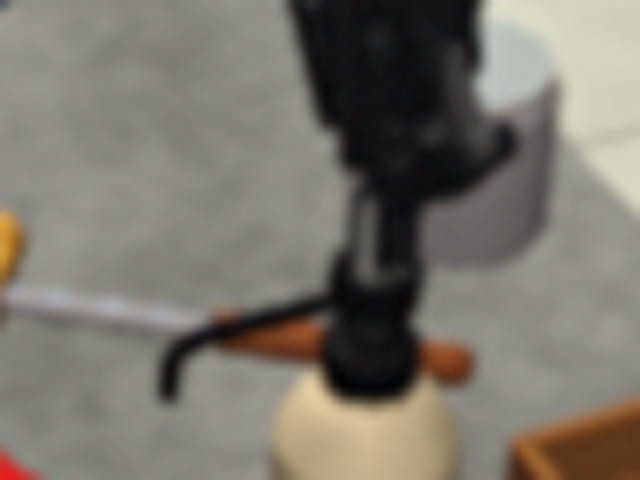

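Request:
{"api": "arm_command", "payload": {
  "commands": [
    {"dx": 0.4,"dy": 0,"dz": 0,"twist": 0},
    {"dx": 0.8,"dy": 0,"dz": 0,"twist": 0},
    {"dx": 1.0,"dy": 0,"dz": 0,"twist": 0},
    {"dx": 1.0,"dy": 0,"dz": 0,"twist": 0}
  ]
}}

```text
clock: 3.17
position: [0.6862, 0.0469, 0.2185]
tool_rot: [-3.044, 1.566, 0.097]
force: [-23.0, -4.9, 63.5]
grip_width: 0.0005
```

Request:
{"api": "arm_command", "payload": {
  "commands": [
    {"dx": -1,"dy": 0,"dz": 0.1,"twist": 0},
    {"dx": -2.5,"dy": 0,"dz": 0.1,"twist": 0},
    {"dx": -6,"dy": 0,"dz": 0.1,"twist": 0},
    {"dx": -8,"dy": 0,"dz": 0.1,"twist": 0}
  ]
}}

```text
clock: 3.5
position: [0.6851, 0.0475, 0.3015]
tool_rot: [-2.933, 1.564, 0.208]
force: [1.0, -0.1, 1.1]
grip_width: -0.0002
```

Run:
```python
from h import *
s=imaging.grab_frame('side')
crop(s,270,160,80,60,8,'pics/p3.png')
m=(s[182:215,285:330].max(2)<62).astype(np.uint8)
print('\n'.join(f'{182+i} '+''.join('#' if v else '.' for v in r) for i,r in enumerate(m)))
c=np.array([.4945,.280]);u=np.array([-.61,-.79])
g=c+u*.028
print(g); go([g[0],g[1],.30],-37.8)
```

```text
182 .............................................
183 .............................................
184 .............................................
185 .............................................
186 .............................................
187 ..............................#####..........
188 ............................#########........
189 ...........................###########.......
190 ...........................###########.......
191 ...........................###########.......
192 ..........................############.......
193 ..........................############.......
194 .......................###############.......
195 ...................##################........
196 ...............#########....########.........
197 ............########.........######..........
198 .........#######.............#####...........
199 ........####................######...........
200 .......###.................####.####.........
201 ......###.................###########........
202 .....###.................############........
203 .....##..................############........
204 .....##..................############........
205 .....##..................############........
206 .....##...................###########........
207 ..........................###########........
208 ...........................#########.........
209 ............................#######..........
210 .............................................
211 .............................................
212 .............................................
213 .............................................
214 .............................................
[0.47742 0.25788]
t 3.55 pos [0.6862 0.0476 0.3051] x [ 0.012  0.002 -1.   ] jaw -90.0 F [0.2 0.1 3.1] w -0.0 q7 -1.81
dxyz cm [  0.31 -21.02  20.89]
twist -0.911
twist 2.23
```

View pics/p3.png

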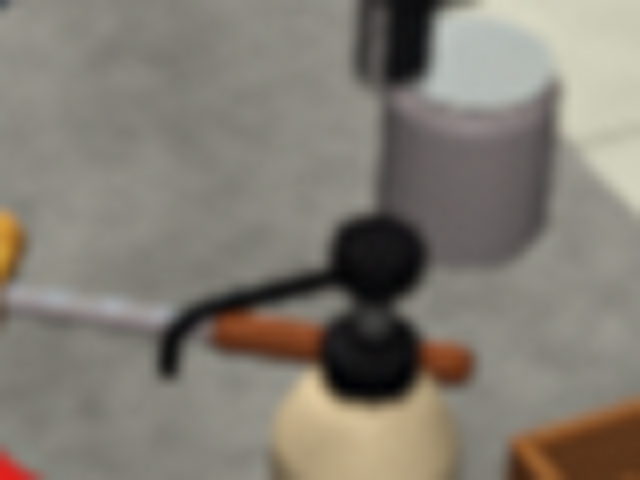

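The head is back at its original pixels (same mask, spout tip at side (291,206)), so the pump is primed. I'll approach the hole end of the brown bar.

```bash
python3 -c "
from h import *
go([.4717,.25,.10],-37.8)"
```

```text
t 3.55 pos [0.6862 0.0476 0.3051] x [ 0.012  0.002 -1.   ] jaw -90.0 F [0.2 0.1 3.1] w -0.0 q7 -1.81
dxyz cm [ 20.3  -20.19  21.7 ]
twist -0.911
twist 2.23
```

Request:
{"api": "arm_command", "payload": {
  "commands": [
    {"dx": 0,"dy": -20.2,"dz": 21.7,"twist": -0.91},
    {"dx": 0,"dy": -20.2,"dz": 21.7,"twist": -0.91},
    {"dx": 0,"dy": -20.2,"dz": 21.7,"twist": -0.91},
    {"dx": 0,"dy": -20.2,"dz": 21.7,"twist": -0.91},
    {"dx": 0,"dy": -20.2,"dz": 21.7,"twist": -0.91},
    {"dx": 6,"dy": -20.2,"dz": 21.7,"twist": -0.91},
    {"dx": 20.3,"dy": -20.2,"dz": 21.7,"twist": -0.91},
    {"dx": 20.3,"dy": -20.2,"dz": 21.7,"twist": -0.91},
    {"dx": 20.3,"dy": -20.2,"dz": 21.7,"twist": -0.91},
    {"dx": 20.3,"dy": -20.2,"dz": 21.7,"twist": -0.91},
    {"dx": 20.3,"dy": -20.2,"dz": 21.7,"twist": -0.91},
    {"dx": 20.3,"dy": -20.2,"dz": 21.7,"twist": -0.91}
  ],
  "grip": -1,
  "squeeze": 20
}}

```text
clock: 4.55
position: [0.4688, 0.2505, 0.0965]
tool_rot: [2.262, 1.565, 0.033]
force: [-0.3, 0.6, -0.9]
grip_width: 0.0856
```

Run:
```python
from h import *
go([.4717,.25,.014],-37.8)
s=imaging.grab_frame('side');t=imaging.grab_frame('top')
a=cv2.resize(s[160:260,180:280],(400,400),interpolation=cv2.INTER_CUBIC)
b=cv2.resize(t[200:300,140:240],(400,400),interpolation=cv2.INTER_CUBIC)
cv2.imwrite('pics/p4.png',np.hstack([a,b])[:,:,::-1])
```

```text
t 4.55 pos [0.4688 0.2505 0.0965] x [ 0.006  0.    -1.   ] jaw -37.7 F [-0.3  0.6 -0.9] w 0.0856 q7 -1.6
dxyz cm [ 8.25  0.22 -0.11]
twist 0.001
twist -3.14
```

View pics/p4.png

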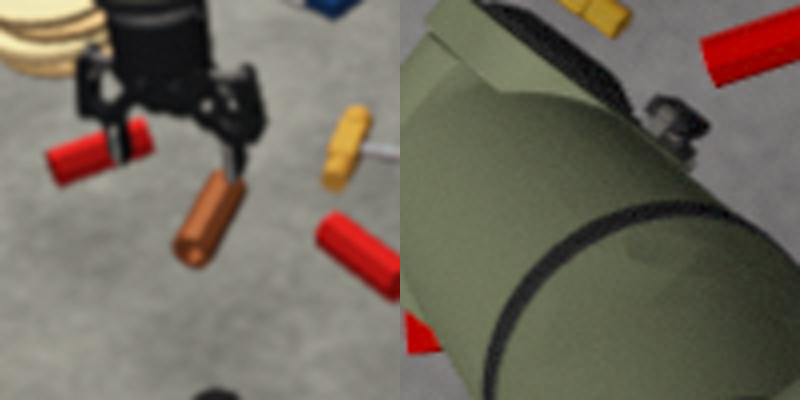

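Request:
{"api": "arm_command", "payload": {
  "commands": [
    {"dx": 4,"dy": 0.2,"dz": -0.1,"twist": 0},
    {"dx": 7,"dy": 0.2,"dz": -0.1,"twist": 0},
    {"dx": 8.2,"dy": 0.2,"dz": -0.1,"twist": 0},
    {"dx": 8.2,"dy": 0.2,"dz": -0.1,"twist": 0},
    {"dx": 8.2,"dy": 0.2,"dz": -0.1,"twist": 0}
  ]
}}

```text
clock: 5.07
position: [0.4758, 0.2505, 0.02]
tool_rot: [2.438, 1.558, 0.207]
force: [-0.9, -0.5, 1.5]
grip_width: 0.0855
```

Run:
```python
from h import *
go([.4717,.25,.014],-37.8)
s=imaging.grab_frame('side')
crop(s,190,180,80,60,8,'pics/p5.png')
```

```text
t 5.07 pos [0.4758 0.2505 0.02  ] x [ 0.013  0.003 -1.   ] jaw -37.9 F [-0.9 -0.5  1.5] w 0.0855 q7 -1.67
dxyz cm [ 0.6  -0.29  0.29]
twist -0.001
twist 3.141
```

View pics/p5.png

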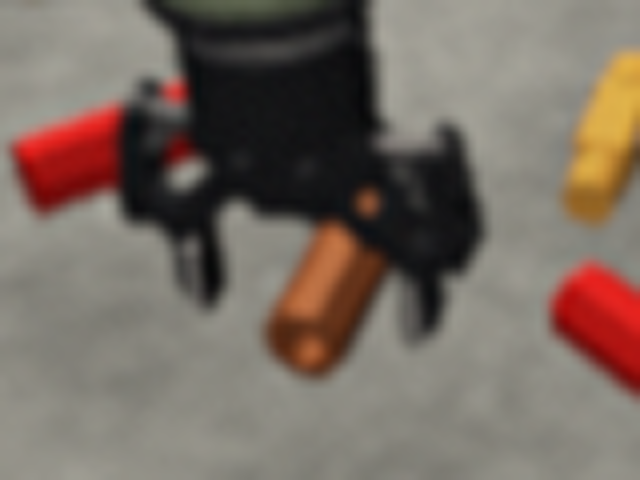

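Run:
```python
from h import *
for z in(.0,.012,.025): print(proj('side',[.4758,.2505,z]),proj('side',[.4717,.25,z]))
e=np.array([.495,.28])+np.array([-.613,-.79])*.045
print(e,proj('side',[*e,.017]),proj('side',[*e,.034]),proj('side',[*e,.0]))
s=cv2.imread('pics/p5.png');s=cv2.resize(s,(80,60))
```

```text
[230.26114062 224.82271748] [229.13269446 225.25520404]
[229.90400592 222.18379224] [228.76803608 222.615846  ]
[229.51201206 219.28728713] [228.36777791 219.71882053]
[0.467415 0.24445 ] [227.87527648 222.90189339] [227.33915896 219.0825999 ] [228.40186275 226.6532864 ]
```

Request:
{"api": "arm_command", "payload": {
  "commands": [
    {"dx": 0.6,"dy": -0.3,"dz": 0.4,"twist": 0},
    {"dx": 0.6,"dy": -0.3,"dz": 0.4,"twist": 0},
    {"dx": 0.6,"dy": -0.3,"dz": 0.4,"twist": 0},
    {"dx": 0.6,"dy": -0.3,"dz": 0.4,"twist": 0},
    {"dx": 0.6,"dy": -0.3,"dz": 0.4,"twist": 0},
    {"dx": 0.6,"dy": -0.3,"dz": 0.4,"twist": 0},
    {"dx": 0.6,"dy": -0.3,"dz": 0.4,"twist": 0}
  ],
  "grip": 0.4,
  "squeeze": 20
}}

```text
clock: 5.7
position: [0.4715, 0.2495, 0.015]
tool_rot: [2.467, 1.556, 0.235]
force: [-1.7, -1.7, 10.6]
grip_width: 0.0332
```

Run:
```python
from h import *
go()
```

```text
t 5.7 pos [0.4715 0.2495 0.015 ] x [ 0.014  0.003 -1.   ] jaw -37.9 F [-1.7 -1.7 10.6] w 0.0332 q7 -1.68
```

Request:
{"api": "arm_command", "payload": {
  "commands": [
    {"dx": -2,"dy": 0,"dz": 0,"twist": 0},
    {"dx": -5,"dy": 0,"dz": 0,"twist": 0},
    {"dx": -9,"dy": 0,"dz": 0,"twist": 0},
    {"dx": -9,"dy": 0,"dz": 0,"twist": 0},
    {"dx": -9,"dy": 0,"dz": 0,"twist": 0}
  ]
}}

```text
clock: 6.12
position: [0.4714, 0.2495, 0.1071]
tool_rot: [2.513, 1.553, 0.281]
force: [-0.6, -0.2, -1.7]
grip_width: 0.0334
```

Run:
```python
from h import *
go()
s=imaging.grab_frame('side')
crop(s,180,140,100,75,8,'pics/p6.png')
```

```text
t 6.12 pos [0.4714 0.2495 0.1071] x [ 0.017  0.005 -1.   ] jaw -37.9 F [-0.6 -0.2 -1.7] w 0.0334 q7 -1.6
```

View pics/p6.png

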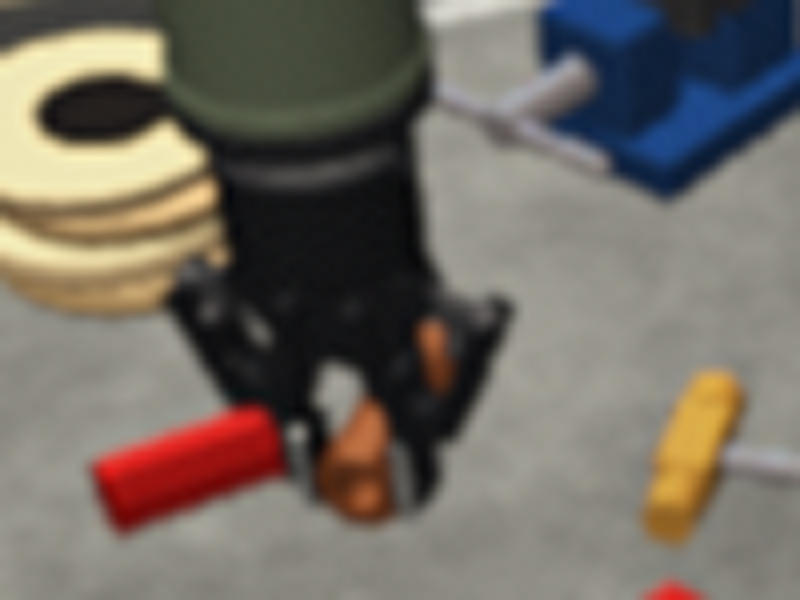

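Request:
{"api": "arm_command", "payload": {
  "commands": [
    {"dx": 2.2,"dy": 0,"dz": 0,"twist": 0},
    {"dx": 2.2,"dy": 0,"dz": 0,"twist": 0},
    {"dx": 2.2,"dy": 0,"dz": 0,"twist": 0}
  ],
  "grip": 0.25
}}

```text
clock: 6.42
position: [0.4699, 0.2487, 0.0823]
tool_rot: [2.403, 1.558, 0.171]
force: [-0.5, 0.5, -0.9]
grip_width: 0.0336
```

Run:
```python
from h import *
go()
s=imaging.grab_frame('side')
crop(s,180,140,100,75,8,'pics/p7.png')
```

```text
t 6.42 pos [0.4699 0.2487 0.0823] x [ 0.012  0.002 -1.   ] jaw -37.9 F [-0.5  0.5 -0.9] w 0.0336 q7 -1.62
```

View pics/p7.png

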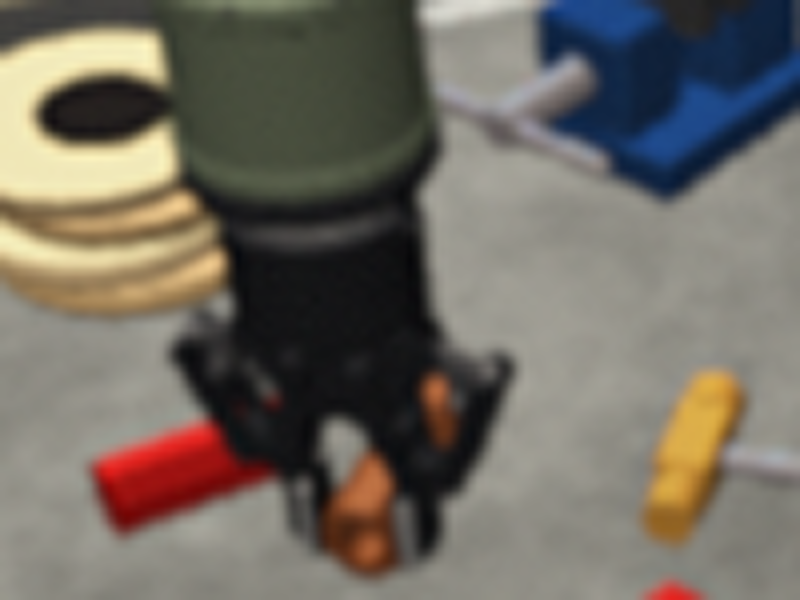

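Request:
{"api": "arm_command", "payload": {
  "commands": [
    {"dx": 0,"dy": 0,"dz": 0,"twist": 0},
    {"dx": 0,"dy": 0,"dz": 0,"twist": 0}
  ],
  "grip": 0.22
}}

```text
clock: 6.63
position: [0.4703, 0.2491, 0.0833]
tool_rot: [2.443, 1.557, 0.211]
force: [0.6, 0.2, -0.6]
grip_width: 0.0335
```

Run:
```python
from h import *
go()
s=imaging.grab_frame('side')
crop(s,180,140,100,75,8,'pics/p8.png')
```

```text
t 6.63 pos [0.4703 0.2491 0.0833] x [ 0.013  0.003 -1.   ] jaw -37.9 F [ 0.6  0.2 -0.6] w 0.0335 q7 -1.62
```

View pics/p8.png

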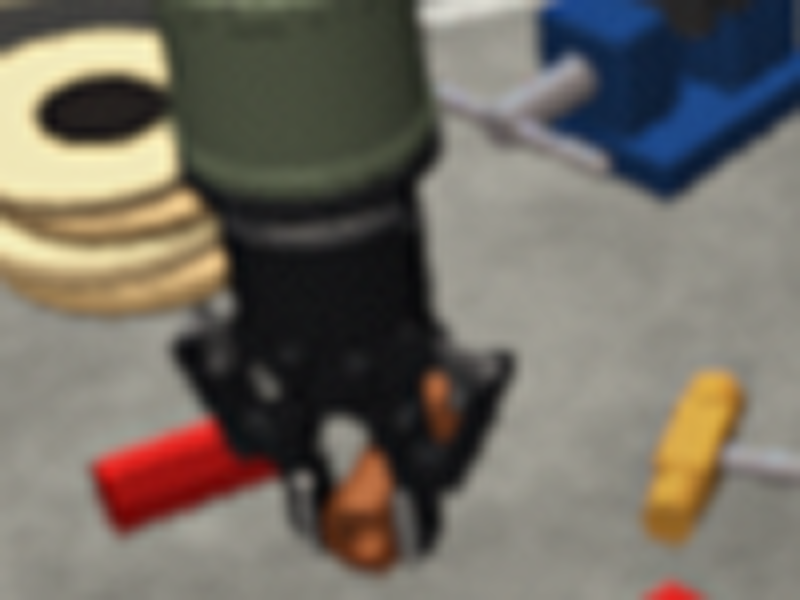

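Request:
{"api": "arm_command", "payload": {
  "commands": [
    {"dx": 0,"dy": 0,"dz": 0,"twist": 0},
    {"dx": 0,"dy": 0,"dz": 0,"twist": 0}
  ],
  "grip": 0.2
}}

```text
clock: 6.85
position: [0.4706, 0.2492, 0.0837]
tool_rot: [2.459, 1.556, 0.227]
force: [0.2, -1.0, -1.2]
grip_width: 0.0342
```

Request:
{"api": "arm_command", "payload": {
  "commands": [
    {"dx": 0,"dy": 0,"dz": 0,"twist": 0},
    {"dx": 0,"dy": 0,"dz": 0,"twist": 0}
  ],
  "grip": 0.18
}}

```text
clock: 7.02
position: [0.4707, 0.2493, 0.0839]
tool_rot: [2.465, 1.556, 0.234]
force: [0.3, 0.4, 0.1]
grip_width: 0.0348
```

Run:
```python
from h import *
go()
s=imaging.grab_frame('side')
crop(s,180,140,100,75,8,'pics/p9.png')
```

```text
t 7.02 pos [0.4707 0.2493 0.0839] x [ 0.014  0.003 -1.   ] jaw -37.9 F [0.3 0.4 0.1] w 0.0348 q7 -1.62
```

View pics/p9.png

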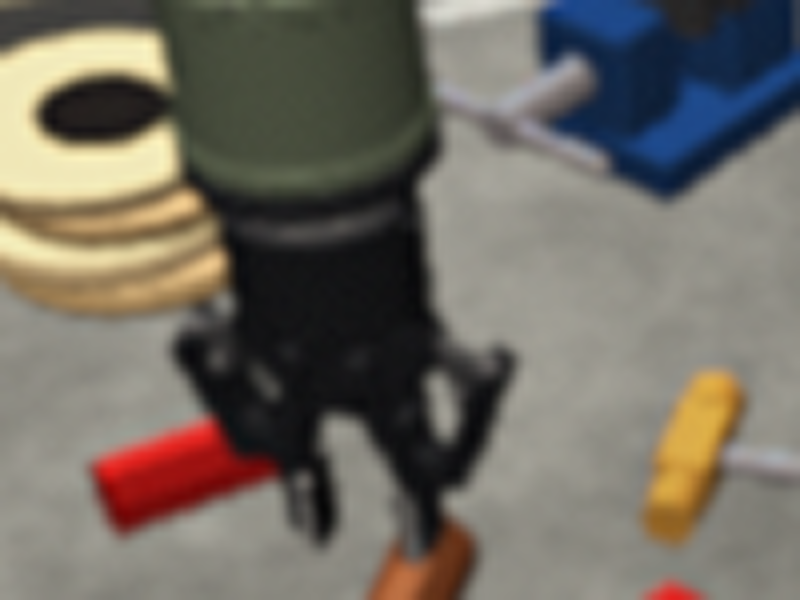

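I batched two opening steps and the bar slipped out. I'll check where it landed.

Request:
{"api": "arm_command", "payload": {
  "commands": [
    {"dx": -3,"dy": 0,"dz": 0,"twist": 0},
    {"dx": -6,"dy": 0,"dz": 0,"twist": 0},
    {"dx": -10,"dy": 0,"dz": 0,"twist": 0}
  ],
  "grip": -0.1
}}

```text
clock: 7.32
position: [0.4682, 0.2485, 0.1836]
tool_rot: [2.417, 1.559, 0.186]
force: [2.0, 0.6, -0.1]
grip_width: 0.0471
```

Run:
```python
from h import *
go()
s=imaging.grab_frame('side');t=imaging.grab_frame('top')
a=cv2.resize(s[160:260,180:280],(400,400),interpolation=cv2.INTER_CUBIC)
b=cv2.resize(t[200:300,140:240],(400,400),interpolation=cv2.INTER_CUBIC)
cv2.imwrite('pics/p10.png',np.hstack([a,b])[:,:,::-1])
```

```text
t 7.32 pos [0.4682 0.2485 0.1836] x [ 0.011  0.002 -1.   ] jaw -37.8 F [ 2.   0.6 -0.1] w 0.0471 q7 -1.53
```

View pics/p10.png

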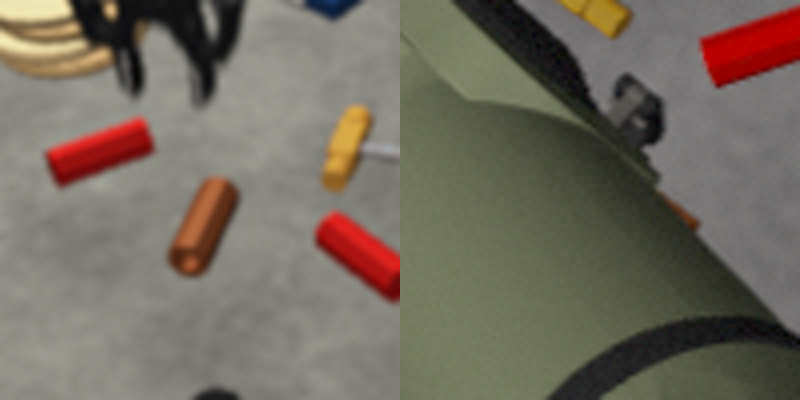

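```bash
cat >> h.py <<'E'
def bar(n,im,box,z=.017):
    x0,y0,x1,y1=box; hsv=cv2.cvtColor(np.ascontiguousarray(im),cv2.COLOR_RGB2HSV)
    m=np.zeros(hsv.shape[:2],np.uint8); H=hsv[y0:y1,x0:x1]
    m[y0:y1,x0:x1]=((H[...,1]>110)&(H[...,0]>5)&(H[...,0]<16))
    k=max(cv2.findContours(m,0,2)[0],key=cv2.contourArea); r=cv2.minAreaRect(k)
    b=cv2.boxPoints(r); print(n,r)
    l=[(b[i]+b[(i+1)%4])/2 for i in range(4)]
    if r[1][0]>r[1][1]: pass
    d=[np.linalg.norm(l[i]-l[(i+2)%4]) for i in(0,1)]; i=int(np.argmax(d))
    e=[plane(n,l[i],z)[:2],plane(n,l[i+2],z)[:2]]; v=e[1]-e[0]
    print('ctr',plane(n,r[0],z)[:2].round(4),'ends',np.round(e,4),'len',np.linalg.norm(v).round(4),'dir',np.degrees(np.arctan2(v[1],v[0])).round(1)%180)
E
python3 - <<'E'
from h import *
s=cv2.imread('pics/side0.png')[:,:,::-1]; bar('side',s,(218,198,246,235))
s=imaging.grab_frame('side'); bar('side',s,(215,198,246,235))
E
```

```text
side ((231.60003662109375, 213.80001831054688), (9.838699340820312, 25.043960571289062), 26.56505012512207)
ctr [0.4926 0.283 ] ends [[0.5287 0.3319]
 [0.4587 0.2372]] len 0.1177 dir 53.5
side ((230.4000244140625, 216.2000274658203), (9.838699340820312, 25.043960571289062), 26.56505012512207)
ctr [0.4851 0.2729] ends [[0.5208 0.3211]
 [0.4518 0.2278]] len 0.1161 dir 53.5
```

```bash
python3 -c "
from h import *
go([.4624,.2376,.016],-37.8)"
```

```text
t 7.47 pos [0.4704 0.2495 0.1865] x [ 0.019  0.005 -1.   ] jaw -37.9 F [-0.  -0.2 -0.7] w 0.0471 q7 -1.53
dxyz cm [17.02 -0.09  1.7 ]
twist -0.001
twist 3.14
```

Request:
{"api": "arm_command", "payload": {
  "commands": [
    {"dx": 4,"dy": 0,"dz": 1.7,"twist": 0},
    {"dx": 8,"dy": 0,"dz": 1.7,"twist": 0},
    {"dx": 12,"dy": 0,"dz": 1.7,"twist": 0},
    {"dx": 15,"dy": 0,"dz": 1.7,"twist": 0},
    {"dx": 17,"dy": 0,"dz": 1.7,"twist": 0},
    {"dx": 17,"dy": 0,"dz": 1.7,"twist": 0},
    {"dx": 17,"dy": 0,"dz": 1.7,"twist": 0}
  ],
  "grip": -0.4
}}

```text
clock: 8.05
position: [0.4622, 0.2368, 0.0154]
tool_rot: [2.482, 1.554, 0.251]
force: [0.3, 0.2, 0.4]
grip_width: 0.0596
```

Run:
```python
from h import *
go([.4624,.2376,.016],-37.8)
s=imaging.grab_frame('side')
crop(s,190,180,80,60,8,'pics/p11.png')
```

```text
t 8.05 pos [0.4622 0.2368 0.0154] x [ 0.016  0.004 -1.   ] jaw -37.9 F [0.3 0.2 0.4] w 0.0596 q7 -1.7
dxyz cm [-0.06 -0.03 -0.08]
twist -0.001
twist 3.141
```

View pics/p11.png

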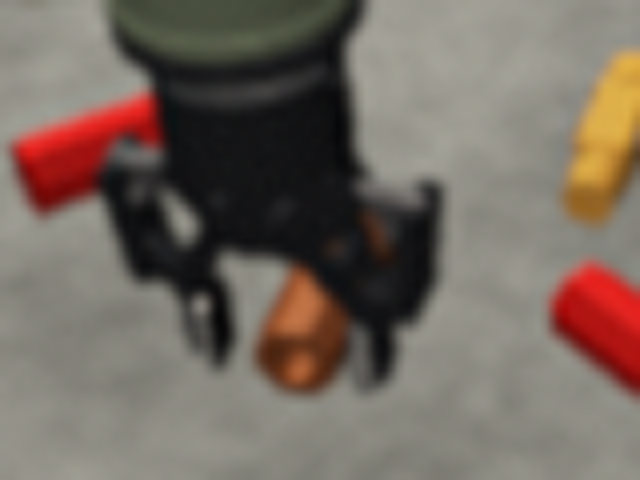

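Request:
{"api": "arm_command", "payload": {
  "commands": [
    {"dx": 0,"dy": 0,"dz": 0,"twist": 0},
    {"dx": 0,"dy": 0,"dz": 0,"twist": 0},
    {"dx": 0,"dy": 0,"dz": 0,"twist": 0},
    {"dx": 0,"dy": 0,"dz": 0,"twist": 0},
    {"dx": 0,"dy": 0,"dz": 0,"twist": 0},
    {"dx": -2,"dy": 0,"dz": 0,"twist": 0},
    {"dx": -5,"dy": 0,"dz": 0,"twist": 0},
    {"dx": -7.3,"dy": 0,"dz": 0,"twist": 0},
    {"dx": -7.3,"dy": 0,"dz": 0,"twist": 0},
    {"dx": -7.3,"dy": 0,"dz": 0,"twist": 0}
  ],
  "grip": 0.3
}}

```text
clock: 8.93
position: [0.4626, 0.2369, 0.0913]
tool_rot: [2.534, 1.549, 0.302]
force: [0.4, -0.4, -1.1]
grip_width: 0.0336
```

Request:
{"api": "arm_command", "payload": {
  "commands": [
    {"dx": 0,"dy": 0,"dz": 0,"twist": 0},
    {"dx": 0,"dy": 0,"dz": 0,"twist": 0}
  ],
  "grip": 0.216
}}

```text
clock: 9.1
position: [0.4625, 0.2366, 0.091]
tool_rot: [2.523, 1.549, 0.29]
force: [0.4, -1.1, -2.6]
grip_width: 0.0338
```

Run:
```python
from h import *
go()
s=imaging.grab_frame('side')
crop(s,180,150,80,60,8,'pics/p12.png')
```

```text
t 9.1 pos [0.4625 0.2366 0.091 ] x [ 0.021  0.006 -1.   ] jaw -37.9 F [ 0.4 -1.1 -2.6] w 0.0338 q7 -1.62
```

View pics/p12.png

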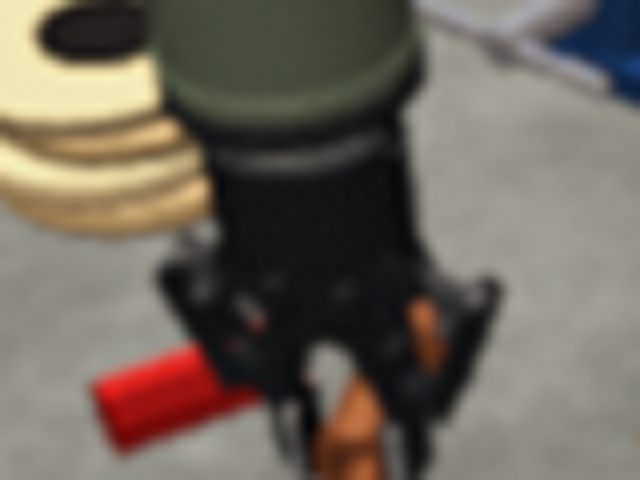

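Still level. I'll ease the grip in single small steps.

Request:
{"api": "arm_command", "payload": {
  "commands": [
    {"dx": 0,"dy": 0,"dz": 0,"twist": 0}
  ],
  "grip": 0.212
}}

```text
clock: 9.23
position: [0.4621, 0.2365, 0.0902]
tool_rot: [2.515, 1.55, 0.282]
force: [0.7, 0.1, -1.2]
grip_width: 0.0337
```

Run:
```python
from h import *
go()
s=imaging.grab_frame('side')
crop(s,180,160,80,60,8,'pics/p13.png')
```

```text
t 9.23 pos [0.4621 0.2365 0.0902] x [ 0.02   0.006 -1.   ] jaw -37.9 F [ 0.7  0.1 -1.2] w 0.0337 q7 -1.62
```

View pics/p13.png

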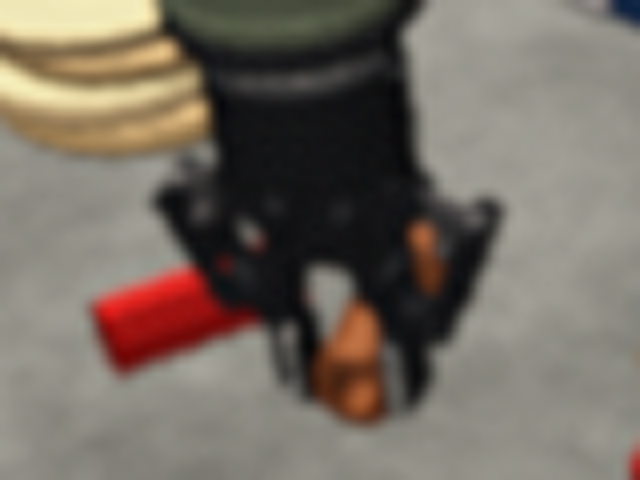

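```bash
cat >> h.py <<'E'
def chk():
    go(); s=imaging.grab_frame('side'); hsv=cv2.cvtColor(s,cv2.COLOR_RGB2HSV)
    H=hsv[180:235,205:245]; m=(H[...,1]>130)&(H[...,0]>5)&(H[...,0]<16)
    ys,xs=np.nonzero(m); print('n',len(ys),'rows',ys.min()+180,ys.max()+180,'far',hsv[192,233], 'cen',(xs.mean()+205).round(1),(ys.mean()+180).round(1))
E
python3 -c "from h import *;chk()"
```

```text
t 9.28 pos [0.4619 0.2365 0.0901] x [ 0.019  0.006 -1.   ] jaw -37.9 F [-1.4  0.2 -1.2] w 0.0336 q7 -1.62
n 127 rows 188 212 far [ 10 178 103] cen 225.5 202.4
```

Request:
{"api": "arm_command", "payload": {
  "commands": [
    {"dx": 0,"dy": 0,"dz": 0,"twist": 0}
  ],
  "grip": 0.209
}}

```text
clock: 9.42
position: [0.4618, 0.2366, 0.0899]
tool_rot: [2.512, 1.551, 0.28]
force: [0.0, -1.4, -1.6]
grip_width: 0.0343
```

```bash
python3 -c "from h import *;chk()"
```

```text
t 9.42 pos [0.4618 0.2366 0.0899] x [ 0.019  0.005 -1.   ] jaw -37.9 F [ 0.  -1.4 -1.6] w 0.0343 q7 -1.62
n 129 rows 188 212 far [ 10 177 104] cen 225.7 202.1
```

Request:
{"api": "arm_command", "payload": {
  "commands": [
    {"dx": 0,"dy": 0,"dz": 0,"twist": 0}
  ],
  "grip": 0.206
}}

```text
clock: 9.55
position: [0.4617, 0.2365, 0.0896]
tool_rot: [2.509, 1.552, 0.277]
force: [-0.1, 0.4, -2.2]
grip_width: 0.0341
```

```bash
python3 -c "from h import *;chk()"
```

```text
t 9.55 pos [0.4617 0.2365 0.0896] x [ 0.019  0.005 -1.   ] jaw -37.9 F [-0.1  0.4 -2.2] w 0.0341 q7 -1.62
n 126 rows 188 212 far [ 10 175 105] cen 225.6 202.4
```

Request:
{"api": "arm_command", "payload": {
  "commands": [
    {"dx": 0,"dy": 0,"dz": 0,"twist": 0}
  ],
  "grip": 0.203
}}

```text
clock: 9.68
position: [0.4616, 0.2365, 0.0895]
tool_rot: [2.509, 1.552, 0.277]
force: [0.7, -0.4, -0.1]
grip_width: 0.0335
```

```bash
python3 -c "from h import *;chk()"
```

```text
t 9.68 pos [0.4616 0.2365 0.0895] x [ 0.018  0.005 -1.   ] jaw -37.9 F [ 0.7 -0.4 -0.1] w 0.0335 q7 -1.62
n 115 rows 191 212 far [ 10 173 147] cen 225.2 203.5
```

Run:
```python
from h import *
s=imaging.grab_frame('side')
crop(s,180,160,80,60,8,'pics/p14.png')
chk()
```

```text
t 9.78 pos [0.4617 0.2366 0.0896] x [ 0.019  0.005 -1.   ] jaw -37.9 F [-1.  -1.4  2.1] w 0.0341 q7 -1.62
n 148 rows 204 221 far [ 24  18 144] cen 227.1 212.8
```

View pics/p14.png

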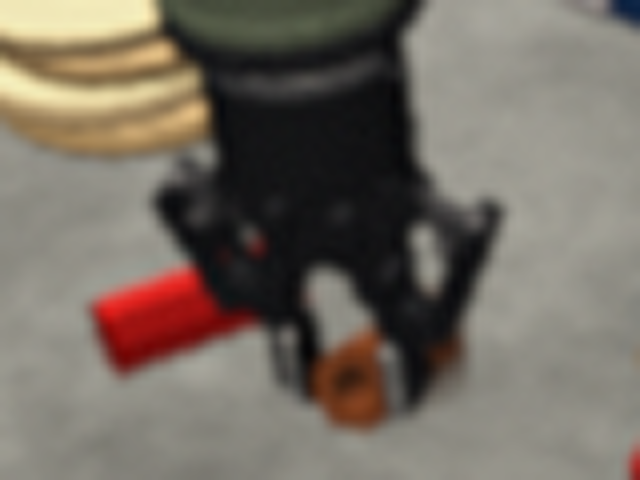

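Request:
{"api": "arm_command", "payload": {
  "commands": [
    {"dx": 0,"dy": 0,"dz": 0,"twist": 0}
  ],
  "grip": 0.3
}}

```text
clock: 9.92
position: [0.4618, 0.2366, 0.0898]
tool_rot: [2.507, 1.551, 0.275]
force: [0.1, -1.2, 2.9]
grip_width: 0.033
```

Run:
```python
from h import *
s=imaging.grab_frame('side')
crop(s,180,170,80,60,8,'pics/p15.png')
chk()
```

```text
t 9.97 pos [0.4618 0.2365 0.0898] x [ 0.019  0.005 -1.   ] jaw -37.9 F [0.6 0.  1.8] w 0.0332 q7 -1.62
n 155 rows 204 222 far [ 24  18 144] cen 226.9 213.1
```

View pics/p15.png

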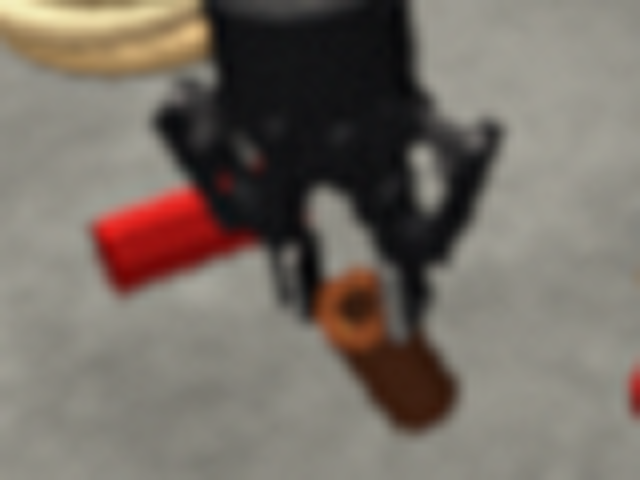

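Run:
```python
from h import *
u=np.array([.613,.79,0])
P=np.array([.4625,.2365,.092])
for th in(0,10,20,30,40):  # tilt: plain end towards +u
    a=np.radians(th); ax=np.array([*(u[:2]*-np.sin(a)),np.cos(a)]) # toward the mouth
    print(th,proj('side',P+ax*.005).round(1),proj('side',P-ax*.085).round(1))
```

```text
0 [224.5 206.2] [227.5 227. ]
10 [224.4 206.4] [229.  223.8]
20 [224.3 206.6] [230.4 220.1]
30 [224.2 206.9] [231.6 216.1]
40 [224.2 207.1] [232.6 211.9]
```

The handle swung hole-up: the dark hole is visible at side crop (352,305), so the hole end is confirmed. It still leans about 28° with its foot resting on the slab. I'll drag the grip over the foot with a light grip to stand it up.

Request:
{"api": "arm_command", "payload": {
  "commands": [
    {"dx": 0,"dy": 0,"dz": -0.6,"twist": 0},
    {"dx": -0.1,"dy": 0,"dz": -1.2,"twist": 0},
    {"dx": -0.1,"dy": 0,"dz": -1.8,"twist": 0},
    {"dx": -0.1,"dy": 0,"dz": -2.4,"twist": 0},
    {"dx": -0.1,"dy": 0,"dz": -3.0,"twist": 0},
    {"dx": -0.1,"dy": 0,"dz": -3.6,"twist": 0}
  ],
  "grip": 0.22
}}

```text
clock: 10.52
position: [0.4841, 0.2653, 0.0912]
tool_rot: [2.503, 1.551, 0.271]
force: [0.2, -0.6, 1.7]
grip_width: 0.0335
```

Run:
```python
from h import *
go()
s=imaging.grab_frame('side')
crop(s,180,170,80,60,8,'pics/p16.png')
```

```text
t 10.52 pos [0.4841 0.2653 0.0912] x [ 0.019  0.005 -1.   ] jaw -37.9 F [ 0.2 -0.6  1.7] w 0.0335 q7 -1.63
```

View pics/p16.png

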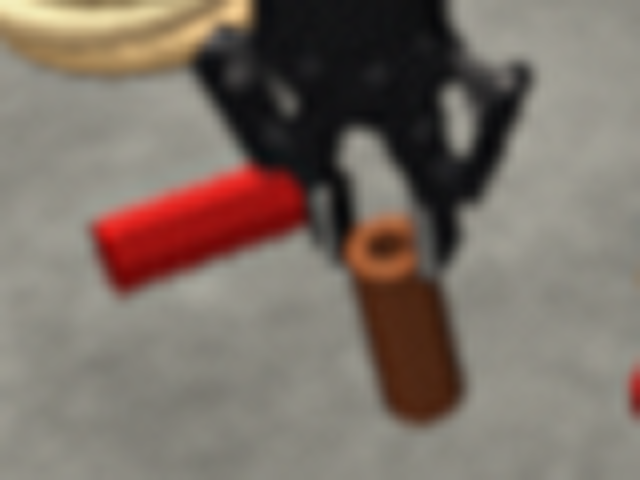

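Request:
{"api": "arm_command", "payload": {
  "commands": [
    {"dx": 0,"dy": 0,"dz": -0.6,"twist": 0},
    {"dx": 0,"dy": 0,"dz": -1.2,"twist": 0},
    {"dx": 0,"dy": 0,"dz": -1.5,"twist": 0},
    {"dx": 0,"dy": 0,"dz": -1.5,"twist": 0},
    {"dx": 0.4,"dy": 0,"dz": -1.5,"twist": 0},
    {"dx": 0.4,"dy": 0,"dz": -1.5,"twist": 0}
  ]
}}

```text
clock: 11.07
position: [0.4951, 0.2791, 0.0885]
tool_rot: [2.58, 1.548, 0.348]
force: [0.1, -0.0, 13.6]
grip_width: 0.0332
```

Run:
```python
from h import *
go()
s=imaging.grab_frame('side')
crop(s,190,160,80,60,8,'pics/p17.png')
P=np.array([.493,.277,.09])
for th in(-5,0,5,10):
    a=np.radians(th); ax=np.array([-.613*np.sin(a),-.79*np.sin(a),np.cos(a)])
    m,b=proj('side',P),proj('side',P-ax*.09); print(th,m.round(1),b.round(1),(b-m).round(2))
```

```text
t 11.07 pos [0.4951 0.2791 0.0885] x [ 0.022  0.008 -1.   ] jaw -37.9 F [ 0.1 -0.  13.6] w 0.0332 q7 -1.63
-5 [230.1 198. ] [231.9 220. ] [ 1.82 21.98]
0 [230.1 198. ] [232.7 218.6] [ 2.62 20.55]
5 [230.1 198. ] [233.5 217. ] [ 3.4  18.98]
10 [230.1 198. ] [234.3 215.3] [ 4.14 17.29]
```

View pics/p17.png

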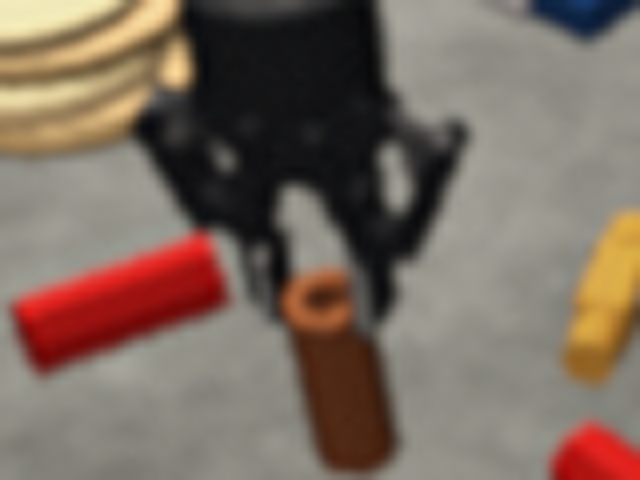

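Request:
{"api": "arm_command", "payload": {
  "commands": [
    {"dx": 0,"dy": 0,"dz": 0,"twist": 0},
    {"dx": 0,"dy": 0,"dz": 0,"twist": 0},
    {"dx": 0,"dy": 0,"dz": 0,"twist": 0},
    {"dx": 0,"dy": 0,"dz": 0,"twist": 0},
    {"dx": 0,"dy": 0,"dz": 0,"twist": 0}
  ],
  "grip": 0.08
}}

```text
clock: 11.53
position: [0.4948, 0.2787, 0.0883]
tool_rot: [2.568, 1.548, 0.336]
force: [0.1, 0.3, 1.1]
grip_width: 0.0395
```

Run:
```python
from h import *
go()
s=imaging.grab_frame('side')
crop(s,190,160,80,60,8,'pics/p18.png')
P=np.array([.495,.279,.09])
m,b=proj('side',P),proj('side',P-[0,0,.09]); print(m,b)
```

```text
t 11.53 pos [0.4948 0.2787 0.0883] x [ 0.021  0.007 -1.   ] jaw -37.9 F [0.1 0.3 1.1] w 0.0395 q7 -1.63
[230.51519007 197.51042476] [233.11400213 218.05372433]
```

View pics/p18.png

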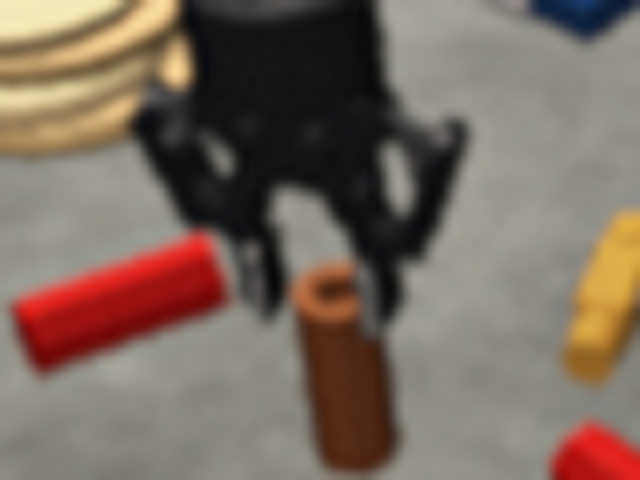

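Run:
```python
from h import *
p=plane('side',(232.1,196.5),.09); print(p); go([p[0],p[1],.084],-37.8)
s=imaging.grab_frame('side'); H=cv2.cvtColor(s,cv2.COLOR_RGB2HSV)
m=((H[...,1]>110)&(H[...,0]>5)&(H[...,0]<16))[185:225,218:248]
print('\n'.join(f'{185+i} '+''.join('#' if v else '.' for v in r) for i,r in enumerate(m)))
for dx in(0,.003,.006):
  q=np.array([.495,.279,0])+np.array([.613,.79,0])*dx
  th=np.linspace(0,2*np.pi,9)[:-1]+np.pi/8
  for z in(0,.09):
    pts=np.array([proj('side',q+[.0184*np.cos(t),.0184*np.sin(t),z]) for t in th]); print(dx,z,pts.min(0).round(1),pts.max(0).round(1))
```

```text
[0.50133519 0.28191798 0.09      ]
t 11.58 pos [0.4948 0.2788 0.0884] x [ 0.021  0.007 -1.   ] jaw -37.9 F [-0.5 -0.8  0.1] w 0.0393 q7 -1.63
dxyz cm [ 0.45  0.32 -0.64]
twist -0.001
twist 3.14
185 ..............................
186 ..............................
187 ..............................
188 ..............................
189 ..............................
190 ..............................
191 ..............................
192 ..............................
193 ............####..............
194 ..........######..............
195 .........#######..............
196 .........#######..............
197 .........########.............
198 .........########.............
199 ..........#######.............
200 ..........#######.............
201 ..........#######.............
202 ..........#########...........
203 ..........##########..........
204 ..........##########..........
205 ...........#########..........
206 ...........#########..........
207 ...........#########..........
208 ...........#########..........
209 ...........##########.........
210 ...........##########.........
211 ...........##########.........
212 ...........##########.........
213 ............#########.........
214 ............#########.........
215 ............#########.........
216 ............#########.........
217 .............#######..........
218 ..............#####...........
219 ..............................
220 ..............................
221 ..............................
222 ..............................
223 ..............................
224 ..............................
0 0 [227.7 214.5] [238.5 221.7]
0 0.09 [224.9 194. ] [236.2 201.1]
0.003 0 [228.  213.9] [238.8 221.1]
0.003 0.09 [225.2 193.4] [236.5 200.5]
0.006 0 [228.3 213.4] [239.1 220.5]
0.006 0.09 [225.5 192.9] [236.8 200. ]
```

Request:
{"api": "arm_command", "payload": {
  "commands": [
    {"dx": 0.2,"dy": 0.1,"dz": -0.6,"twist": 0},
    {"dx": 0.4,"dy": 0.1,"dz": -0.6,"twist": 0},
    {"dx": 0.4,"dy": 0.1,"dz": -0.6,"twist": 0}
  ]
}}

```text
clock: 11.88
position: [0.4994, 0.2831, 0.084]
tool_rot: [2.573, 1.549, 0.341]
force: [-0.4, -0.3, -0.6]
grip_width: 0.0394
```

Request:
{"api": "arm_command", "payload": {
  "commands": [
    {"dx": 0,"dy": 0,"dz": 0,"twist": 0},
    {"dx": 0,"dy": 0,"dz": 0,"twist": 0},
    {"dx": 0,"dy": 0,"dz": 0,"twist": 0},
    {"dx": 0,"dy": 0,"dz": 0,"twist": 0},
    {"dx": 0,"dy": 0,"dz": 0,"twist": 0},
    {"dx": 0,"dy": 0,"dz": 0,"twist": 0}
  ],
  "grip": 0.6,
  "squeeze": 40
}}

```text
clock: 12.38
position: [0.4994, 0.2832, 0.0841]
tool_rot: [2.579, 1.548, 0.347]
force: [0.7, -0.5, 3.5]
grip_width: 0.0327
```

Run:
```python
from h import *
go()
s=imaging.grab_frame('side')
crop(s,190,160,80,60,8,'pics/p19.png')
```

```text
t 12.38 pos [0.4994 0.2832 0.0841] x [ 0.021  0.008 -1.   ] jaw -37.9 F [ 0.7 -0.5  3.5] w 0.0327 q7 -1.63
```

View pics/p19.png

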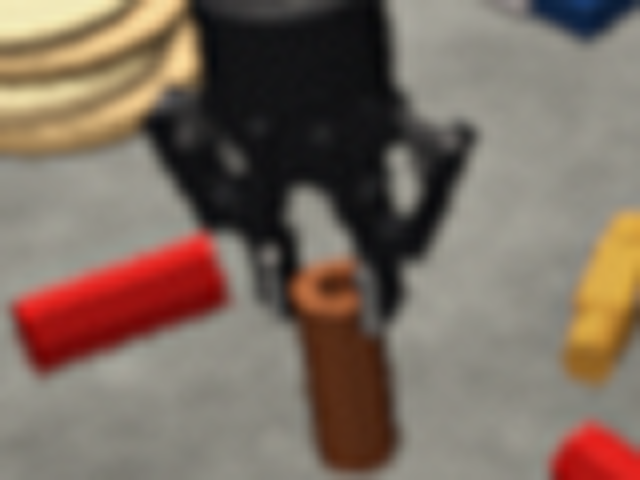

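```bash
python3 -c "
from h import *
print(plane('side',(231.3,196.3),.09))
go([.50,.042,.164],-87)"
```

```text
[0.4992613  0.28398218 0.09      ]
t 12.43 pos [0.4995 0.2832 0.0841] x [ 0.021  0.008 -1.   ] jaw -37.9 F [ 0.2 -0.1  4.7] w 0.0329 q7 -1.63
dxyz cm [-8.17 14.95 18.86]
twist 0.857
twist -2.284
```

Request:
{"api": "arm_command", "payload": {
  "commands": [
    {"dx": -2,"dy": 0,"dz": 0,"twist": 0},
    {"dx": -5,"dy": 0,"dz": 0,"twist": 0},
    {"dx": -8,"dy": 1.5,"dz": 2,"twist": 0.1},
    {"dx": -8,"dy": 3.5,"dz": 4.5,"twist": 0.2},
    {"dx": -8,"dy": 5.5,"dz": 7,"twist": 0.3},
    {"dx": -8,"dy": 7.5,"dz": 9.5,"twist": 0.42},
    {"dx": -8,"dy": 9.5,"dz": 12,"twist": 0.53},
    {"dx": -8,"dy": 11.5,"dz": 14.5,"twist": 0.64},
    {"dx": -8,"dy": 13.5,"dz": 17,"twist": 0.75},
    {"dx": -8.2,"dy": 14.9,"dz": 18.9,"twist": 0.86},
    {"dx": -8.2,"dy": 14.9,"dz": 18.9,"twist": 0.86},
    {"dx": -8.2,"dy": 14.9,"dz": 18.9,"twist": 0.86}
  ]
}}

```text
clock: 13.43
position: [0.4992, 0.0407, 0.1642]
tool_rot: [-2.862, 1.549, 0.328]
force: [1.0, 0.7, -1.0]
grip_width: 0.0331
```

Run:
```python
from h import *
go([.604,.044,.164],-87)
s=imaging.grab_frame('side');t=imaging.grab_frame('top')
a=cv2.resize(s[150:250,230:330],(400,400),interpolation=cv2.INTER_CUBIC)
b=cv2.resize(t[130:250,220:340],(400,400),interpolation=cv2.INTER_CUBIC)
cv2.imwrite('pics/p20.png',np.hstack([a,b])[:,:,::-1])
```

```text
t 13.43 pos [0.4992 0.0407 0.1642] x [ 0.021  0.007 -1.   ] jaw -87.3 F [ 1.   0.7 -1. ] w 0.0331 q7 -1.86
dxyz cm [  0.24   0.18 -10.48]
twist -0.005
twist 3.137
```

View pics/p20.png

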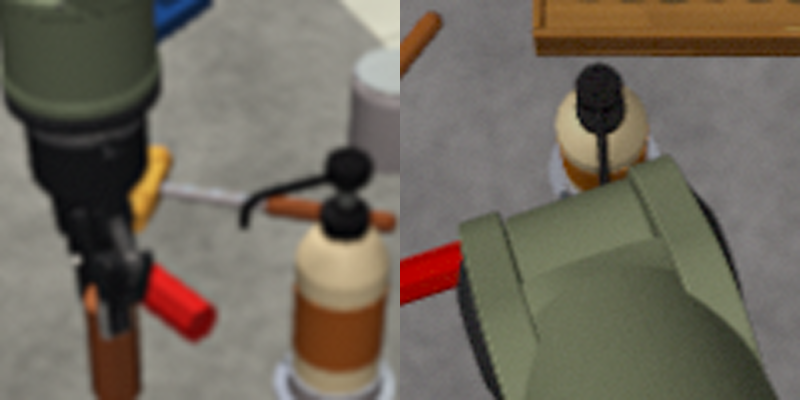

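Request:
{"api": "arm_command", "payload": {
  "commands": [
    {"dx": 0.1,"dy": 0.2,"dz": -2,"twist": 0},
    {"dx": 0.2,"dy": 0.2,"dz": -4,"twist": 0},
    {"dx": 0.2,"dy": 0.2,"dz": -5.5,"twist": 0},
    {"dx": 0.2,"dy": 0.2,"dz": -6,"twist": 0},
    {"dx": 0.2,"dy": 0.2,"dz": -6,"twist": 0}
  ]
}}

```text
clock: 13.95
position: [0.5597, 0.045, 0.163]
tool_rot: [-2.801, 1.549, 0.394]
force: [-1.2, -1.1, -0.7]
grip_width: 0.0329
```

Run:
```python
from h import *
go([.604,.044,.164],-87)
s=imaging.grab_frame('side')
crop(s,245,165,80,60,10,'pics/p21.png')
q=np.array(sensors.observe()['position'])
print('mouth',proj('side',q+[0,0,.006]),'pivot foot',proj('side',q-[0,0,.084]))
print(tri((291,206.5),(281.8,192.8)))
for dz in (.0,.065): print('palm',dz,proj('side',q+[0,0,dz]))
```

```text
t 13.95 pos [0.5597 0.045  0.163 ] x [ 0.021  0.009 -1.   ] jaw -86.9 F [-1.2 -1.1 -0.7] w 0.0329 q7 -1.84
dxyz cm [-0.01  0.34 -4.42]
twist 0.001
twist -3.14
mouth [275.87276754 218.25011484] pivot foot [276.48019115 241.30430679]
(array([0.6037635 , 0.04347056, 0.19668706]), np.float64(0.0003026812616669482))
palm 0.0 [275.91541308 219.86868628]
palm 0.065 [275.43544758 201.65204697]
```

View pics/p21.png

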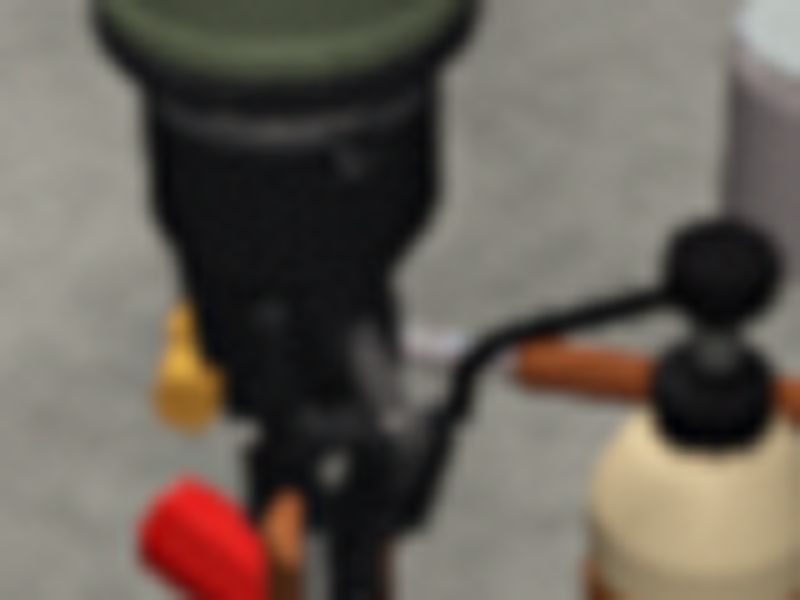

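Run:
```python
from h import *
go()
s=imaging.grab_frame('side'); H=cv2.cvtColor(s,cv2.COLOR_RGB2HSV)
m=((H[...,1]>100)&(H[...,0]>5)&(H[...,0]<16))[208:252,262:300]
print('\n'.join(f'{208+i} '+''.join('#' if v else '.' for v in r) for i,r in enumerate(m)))
crop(s,245,205,80,60,10,'pics/p22.png')
q=np.array(sensors.observe()['position'])
th=np.linspace(0,2*np.pi,9)[:-1]+np.pi/8+np.radians(3)
for z in(-.084,-.04,.006):
    pts=np.array([proj('side',q+[.0184*np.cos(t),.0184*np.sin(t),z]) for t in th]); print(z,pts.min(0).round(1),pts.max(0).round(1))
```

```text
t 14.0 pos [0.5588 0.0446 0.163 ] x [ 0.02   0.008 -1.   ] jaw -86.9 F [-1.2  0.2 -0.6] w 0.0328 q7 -1.84
208 ......................................
209 ......................................
210 ......................................
211 ......................................
212 ......................................
213 ......................................
214 .........####.........................
215 .........####.........................
216 .........#####........................
217 ........######........................
218 .........####.........................
219 .........####.........................
220 .........####.........................
221 ..........###.........................
222 ..........###.........................
223 ..........###.........................
224 ..........###.........................
225 ..........###.......##................
226 ..........###....#####................
227 ..........####..######................
228 ..........############................
229 ..........############................
230 ..........############................
231 .
[... 300 characters left out ...]
..........############................
239 ..........############................
240 ..........###########.................
241 ...........##########.................
242 ...........##########.................
243 ............########..................
244 ...............##.....................
245 ......................................
246 ......................................
247 ......................................
248 ......................................
249 ......................................
250 ......................................
251 ......................................
-0.084 [270.  236.9] [282.7 245.9]
-0.04 [269.6 225.9] [282.6 235. ]
0.006 [269.1 213.9] [282.5 222.8]
```

View pics/p22.png

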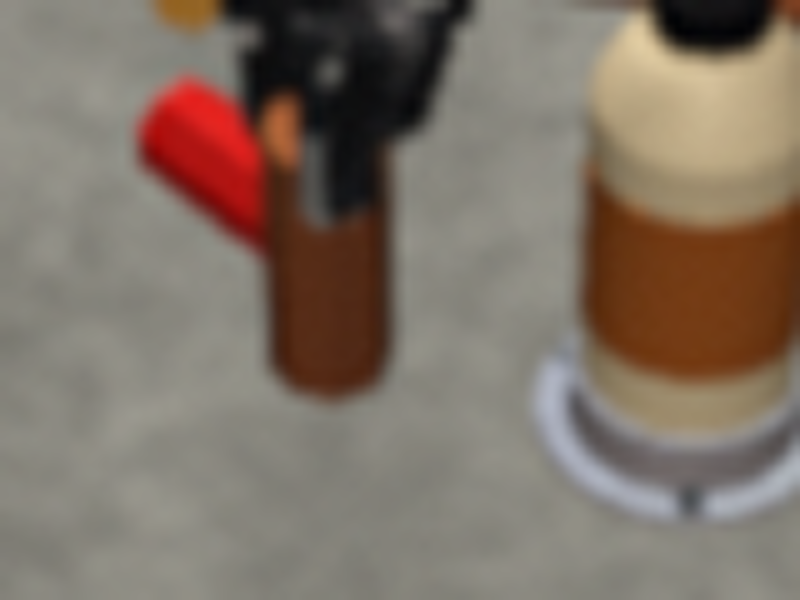

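```bash
python3 -c "
from h import *
go([.5995,.0437,.165],-87)"
```

```text
t 14.05 pos [0.5584 0.0444 0.1631] x [ 0.02   0.008 -1.   ] jaw -86.9 F [-0.  -0.4 -0.9] w 0.0329 q7 -1.84
dxyz cm [-0.11  0.29 -4.1 ]
twist 0.001
twist -3.141
```

Request:
{"api": "arm_command", "payload": {
  "commands": [
    {"dx": -0.1,"dy": 0.2,"dz": -0.8,"twist": 0},
    {"dx": -0.1,"dy": 0.3,"dz": -1.6,"twist": 0},
    {"dx": -0.1,"dy": 0.3,"dz": -2.2,"twist": 0},
    {"dx": -0.1,"dy": 0.3,"dz": -2.2,"twist": 0}
  ]
}}

```text
clock: 14.38
position: [0.5818, 0.0426, 0.1646]
tool_rot: [-2.815, 1.549, 0.379]
force: [1.1, -0.1, -1.1]
grip_width: 0.0327
```

Run:
```python
from h import *
go([.5995,.0437,.165],-87)
s=imaging.grab_frame('side')
crop(s,245,165,80,60,10,'pics/p23.png')
```

```text
t 14.38 pos [0.5818 0.0426 0.1646] x [ 0.021  0.008 -1.   ] jaw -87.0 F [ 1.1 -0.1 -1.1] w 0.0327 q7 -1.82
dxyz cm [-0.   -0.02 -1.77]
twist 0.001
twist -3.141
```

View pics/p23.png

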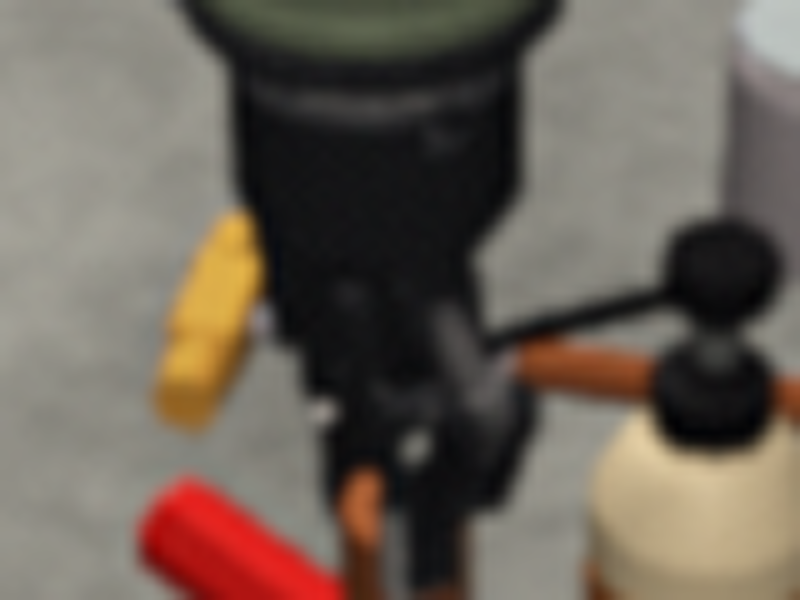

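Request:
{"api": "arm_command", "payload": {
  "commands": [
    {"dx": 0,"dy": 0,"dz": -0.6,"twist": 0},
    {"dx": 0,"dy": 0,"dz": -1.2,"twist": 0},
    {"dx": 0,"dy": 0,"dz": -1.8,"twist": 0},
    {"dx": 0,"dy": 0,"dz": -1.8,"twist": 0},
    {"dx": 0,"dy": 0,"dz": -1.8,"twist": 0}
  ]
}}

```text
clock: 14.85
position: [0.5992, 0.0436, 0.1646]
tool_rot: [-2.801, 1.549, 0.393]
force: [-0.4, -0.4, -1.3]
grip_width: 0.0327
```

Run:
```python
from h import *
go([.5995,.0437,.165],-87)
s=imaging.grab_frame('side'); t=imaging.grab_frame('top')
a=cv2.resize(s[165:255,255:335],(533,600),interpolation=cv2.INTER_CUBIC)
b=cv2.resize(t[140:220,260:295],(262,600),interpolation=cv2.INTER_CUBIC)
cv2.imwrite('pics/p24.png',np.hstack([a,b])[:,:,::-1])
H=cv2.cvtColor(s,cv2.COLOR_RGB2HSV)
m=((H[...,1]>100)&(H[...,0]>5)&(H[...,0]<16))[200:245,272:312]
print('\n'.join(f'{200+i} '+''.join('#' if v else '.' for v in r) for i,r in enumerate(m)))
tip=np.array([.6038,.0435,0])
th=np.linspace(0,2*np.pi,9)[:-1]+np.pi/8+np.radians(3)
for z in(.08,.125,.17):
    pts=np.array([proj('side',tip+[.0184*np.cos(t),.0184*np.sin(t),z]) for t in th]); print(z,pts.min(0).round(1),pts.max(0).round(1))
for n in('side',): print('tip',proj(n,tip+[0,0,.195]))
```

```text
t 14.85 pos [0.5992 0.0436 0.1646] x [ 0.02   0.008 -1.   ] jaw -87.0 F [-0.4 -0.4 -1.3] w 0.0327 q7 -1.82
dxyz cm [-0.04 -0.01 -0.04]
twist 0.001
twist -3.141
200 ............................#########...
201 ..............................#########.
202 ................................#######.
203 ................................#######.
204 .................................######.
205 ........................................
206 ........................................
207 ........................................
208 ........................................
209 ..............##........................
210 .............####.......................
211 ............######......................
212 ............######......................
213 ............#####.......................
214 ............#####.......................
215 .............####.......................
216 .............####.......................
217 .............####.......................
218 .............####.......................
219 .............####.......................
220 .............####...................
[... 516 characters left out ...]
.###########.......#########
233 .............###########.......#########
234 .............###########.......#########
235 .............###########.......#########
236 .............###########.......#########
237 ..............##########........########
238 ..............#########.........########
239 ...............#######..........########
240 ...................#..............######
241 ...................................#####
242 .....................................###
243 ........................................
244 ........................................
0.08 [284.5 232.5] [297.  241.4]
0.125 [284.4 221.3] [297.3 230.1]
0.17 [284.4 209.5] [297.6 218.3]
tip [291.05686637 206.94646714]
```

View pics/p24.png

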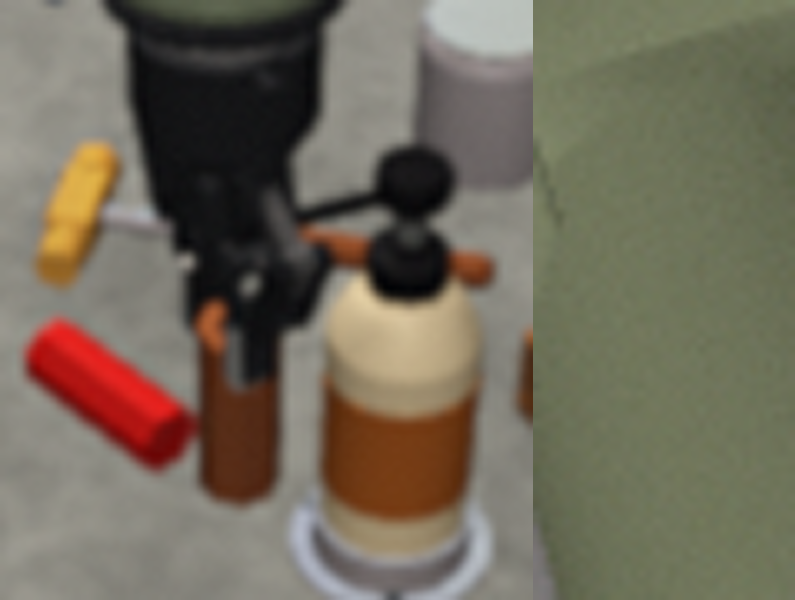

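Request:
{"api": "arm_command", "payload": {
  "commands": [
    {"dx": 0,"dy": 0,"dz": 0,"twist": 0},
    {"dx": 0,"dy": 0,"dz": 0,"twist": 0},
    {"dx": 0,"dy": 0,"dz": 0,"twist": 0},
    {"dx": 0,"dy": 0,"dz": 0,"twist": 0},
    {"dx": 0,"dy": 0,"dz": 0,"twist": 0},
    {"dx": 0,"dy": 0,"dz": 0,"twist": 0}
  ]
}}

```text
clock: 15.45
position: [0.5988, 0.0435, 0.1647]
tool_rot: [-2.803, 1.55, 0.391]
force: [0.4, 0.3, -1.5]
grip_width: 0.0328
```

Run:
```python
from h import *
go()
s=imaging.grab_frame('side')
m=(s[184:200,305:330].max(2)<62).astype(np.uint8)
print('\n'.join(f'{184+i} '+''.join('#' if v else '.' for v in r) for i,r in enumerate(m)))
H=cv2.cvtColor(s,cv2.COLOR_RGB2HSV)
m=((H[...,1]>100)&(H[...,0]>5)&(H[...,0]<16))[205:245,275:300]; ys,xs=np.nonzero(m); print(xs.min()+275,xs.max()+275,ys.min()+205,ys.max()+205)
```

```text
t 15.45 pos [0.5988 0.0435 0.1647] x [ 0.02   0.008 -1.   ] jaw -87.0 F [ 0.4  0.3 -1.5] w 0.0328 q7 -1.82
184 .........................
185 .........................
186 .........................
187 ..........#####..........
188 ........#########........
189 .......###########.......
190 .......###########.......
191 .......###########.......
192 ......############.......
193 ......############.......
194 ...###############.......
195 #################........
196 ####....########.........
197 .........#####...........
198 .........#####...........
199 ........###.##...........
284 296 209 240
```

The pump head is at its original pixels, the handle is upright and still, and the wrist force is only the handle's weight. I'm handing it in.

```bash
python3 -c "
from workcell import order; print(order.job_done())"
```

```text
the job is handed in; nothing more can be done
None
```

The pump is primed, and the arm is holding the handle upright, hole-up, under the spout. I handed the job in at about 15.5 s.

**What I did**
- **Pump:** I pressed the cream pump's head to its hard stop and let it spring back. The camera showed the head and spout back at their starting pixels.
- **Handle:** The tool can only point down, so I gripped the brown bar near its hole end and eased the grip until it swung hole-up. I stood it on the slab, regripped it at 40 N near the mouth, and brought it in with the fingers on either side of the spout.

**Last checks**
- **Position:** In the side view the handle's axis is within about 1 px (2–3 mm) of the spout tip.
- **Height:** The mouth is at about 170 mm, roughly 24 mm below the spout opening.
- **Contact and steadiness:** The handle looks vertical and still, the pump head is at its starting pixels, and the wrist force is under 2 N.

**What went wrong or could not be confirmed**
- **Press force:** The press peaked at 63 N (z) at the fingertips when the head bottomed out. That is over 40 N, but that limit names the arm and gripper body, and the wrist limit is 120 N.
- **Dropped bar:** On the first try the bar slipped out and fell about 7 cm flat onto the slab; I picked it up again.
- **Unconfirmed:** The top camera was blocked by the arm at the end, so placement is confirmed from the side view only. The foot sat about 1 px above prediction, and the tool is tilted about 1.2°.

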